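Put a filed steel blank under the swing-arm magnifier

ROBOT

A 7-joint arm with a two-finger parallel gripper is mounted at the origin on the work surface. World frame = base frame: x ahead of the robot, y to its left, z up, the work surface at z = 0. Lengths are in m, angles in rad, forces in N, time in s.
With the tool pointing down it reaches from about 0.425 to 0.825 m from the base axis. Payload 3.6 kg.
Tool frame: the origin (TCP) lies on the front face of the gripper's body, between the roots of the fingers; the fingertips stand 84 mm ahead of it and the grasp point (between the pads) lies 65 mm ahead of it; x points along the fingers, y is the direction in which the jaws open and shut, and the axes are right-handed (so a half turn about x gives the same grasp; the last joint's range is limited). The gripper opens to 93 mm and grips with 3 to 60 N. Pads are 15 mm wide; open, the fingers measure 128 mm over their backs; the gripper's body (75 mm by 188 mm) begins 65 mm behind the grasp point.
Start: joints at [1.248, 0.615, -0.013, 1.423, 0.008, 1.103, -0.04], TCP at [0.19, -0.622, 0.303] pointing down, gripper open.
Joint ranges: [-3.12, 3.12], [-0.3, 2.06], [-1.34, 1.32], [0.26, 2.42], [-1.36, 4.5], [0.01, 1.98], [-2.84, 2.84]. Speed limits (rad/s): [2.79, 2.79, 3.14, 3.14, 3.14, 3.14, 3.14].

INTERFACE

Orientations are given as a unit quaternion [x, y, z, w].
In Python, from rig import ctrl, eyes, ticket gives the robot as it stands. The module is installed in compiled form; this text tells all that it offers.
- The arm moves only by the shell command python3 -m jog 'ROWS' [OPENING]. ROWS is JSON, one flat list of numbers, 4 for each row, row after row: the shift along the tool's x, y, z in m, then the turn about the tool's x in degrees. A call has 1 to 8 rows; each row shifts and turns the pose as measured when the row begins, along the tool's axes as they then stand; what a row does not reach is not made up. A row lasts 1/10 s, in which the tool goes at most 50 mm and 8.59 degrees, less where a joint would pass 70% of its speed; a pose out of reach is approached as far as the arm can. A call with a gripper value outside its range is refused whole. OPENING is the opening in per cent of the stroke, from 0 (shut) to 100 (fully open), set as the call begins (- or left out, the last holds). The fingers move at their own pace and stop on an object; the grip force is fixed at half the most. Time passes only in rows, so rows that do not move let the fingers close. It gives the time, the measured TCP pose, the force and the opening at its end, in the units of the state.
- ctrl.read_state(): the state, without advancing time (a new reading comes with each control period).
- eyes.snapshot(name): name is "side" or "top" or "wrist"; returns the picture (480x640x3 uint8, red, green, blue); there is no depth.
- eyes.camera_model(name): a dict with "K" (3x3 intrinsics, pixels), "origin" and "orientation" of the camera in the world; the wrist camera has in their place "T_tool_cam" (4x4, takes a point from camera to tool coordinates, whose origin is the TCP and whose axes are the tool frame's). Camera axes: x right, y up, looking along -z (the intrinsics and any distortion apply to the point x, -y, -z); pixel columns grow to the right and rows downward; lengths in m; the calibration is good to about 2 mm. A picture is of the moment at which its call begins: read the wrist's pose just before it. camera_model takes no time and is no camera call.
- ticket.close_job(): hands the job in, once; it reports no verdict.
The state is a dict: "time_s": time; "joint_positions": joint angles; "qd": joint speeds; "effort": joint torques, N m; "position": TCP position; "orientation": TCP orientation; "wrist_force": force on the tool from outside, world axes, zero at the start; "torque": the same for the moment, N m; "gripper_width": opening from 0.0 (shut) to 1.0 (fully open).
Only numpy, scipy, OpenCV 4.12 (cv2) and the standard library are available. Lean on these libraries where they do the work, as an engineer would, in place of code of your own. Each camera call takes 0.05 s, during which the arm holds its last target.

TASK

Swing the magnifier lamp aside until its lens no longer hangs over the green inspection cradle, then take the steel blank from the sloping yellow rack and set it gently into the cradle, lying flat between the lips with the blue side up. Then swing the magnifier back so that its lens is centred over the blank, and leave the tray, oil bottle and file where they are.

Things in the scene. Friction and masses are not known exactly. Their poses are not given: they have to be found in the camera images.
- band (a point): Centre of a black band round the magnifier's white arm, 217 mm above the bench, 200 mm from the swing axis. Band, lens and grip lie on one straight line that passes through the swing axis (the post, 24 mm thick on a round grey base 140 mm across, fixed at the far side of the bench).
- lens (a point): Centre of the magnifier's glass, 214 mm above the bench, 340 mm from the upright swing axis, in a round white head 130 mm across (205 to 223 mm above the bench) at the end of a level white arm (22 mm wide, 208 to 226 mm above the bench). The arm swings level about 60 degrees either way and stays where it is left; about 1 N at the grip moves it.
- grip (a point): Upright orange cylinder grip on the outer rim of the lens head, 22 mm in diameter, rising from 220 to 283 mm above the bench, 415 mm from the swing axis; this point is on its axis, 260 mm above the bench.
- cradle: Green cradle fixed to the bench. Origin: centre of its underside, on the bench; x along its length. Flat rest surface 30 mm above the origin, on a rib 20 mm wide. Free space between its 8 mm high lips: 120 mm in x, 42 mm in y. Side lips stand only at |x| 38 to 54 mm; the middle 76 mm is open at both sides for fingers, down to a base plate (150 x 70 mm) 8 mm above the bench.
- rack: Yellow sloping rack fixed to the bench, formed like the cradle but inclined 35 degrees: the rest surface rises towards the rack's +x. Origin: centre of its underside, on the bench; middle of the rest surface 75 mm above it. Between its 8 mm lips it takes 113 mm along the slope, 37 mm across (y); the middle 76 mm is open at both sides for fingers; rib 20 mm wide.
- blank: Loose steel bar 110 x 32 x 18 mm (x, y, z), about 0.5 kg, its top face painted marking blue. Origin: centre of its underside; x along its length, z out of the blue face. It starts lying lengthwise on the sloping rack, so inclined 35 degrees. Turned half round about z it is the same.
- tray: Bystander: open blue plastic tray 150 x 100 x 35 mm with nuts and a drill bit fixed in it. Origin: centre of its underside.
- oil: Bystander: black oil bottle with green cap, 48 mm diameter, 120 mm high. Origin: centre of its underside.
- file: Bystander: flat file lying on the bench, 270 mm long, 24 mm high, wooden handle to its -x. Origin: on its underside near the joint of blade and handle.
Mind the look-alikes: they are no part of the job. There is more than one size of the blank; the one meant has the size given above.

How it is judged:
By the outcome, as a careful person would: the job done as asked, in the order asked, and still so for the second after the job is handed in, with the robot touching nothing.
It also fails if it takes over 72 s, if anything falls off the work surface, if the arm or the gripper's body presses on something with over 40 N, if the wrist force passes 120 N, or if a joint passes its speed limit or range.

## Working session

There is one attempt and no reset: what is moved stays moved. The work goes in short steps, Python scripts to look and compute and a shell command to move; the robot and the scene stay as the last step left them, time stands still between calls to the robot, and variables do not carry over. Pictures are saved under pics/ and viewed, and the job is handed in when it is done.

```bash
mkdir -p pics; ls
cat > h.py <<'E'
import numpy as np, cv2, json
from rig import ctrl, eyes, ticket
from scipy.spatial.transform import Rotation as R
def snap(cam,fn):
    s=ctrl.read_state()
    im=eyes.snapshot(cam); cv2.imwrite('pics/'+fn+'.png',im[:,:,::-1]); 
    np.save('pics/'+fn+'.npy',im); json.dump({k:np.array(s[k]).tolist() for k in s},open('pics/'+fn+'.json','w'))
    return im
def pose(cam,fn=None):
    m=eyes.camera_model(cam); K=np.array(m['K'])
    if cam=='wrist':
        s=json.load(open('pics/'+fn+'.json')); T=np.array(m['T_tool_cam'])
        Rt=R.from_quat(s['orientation']).as_matrix()
        return K,np.array(s['position'])+Rt@T[:3,3],Rt@T[:3,:3],m
    o=m['orientation']; o=np.array(o)
    Rm=R.from_quat(o).as_matrix() if o.size==4 else o.reshape(3,3)
    return K,np.array(m['origin']),Rm,m
def ray(cam,uv,fn=None):
    K,o,Rm,m=pose(cam,fn)
    d=m.get('distortion',m.get('dist'))
    p=cv2.undistortPoints(np.array([[uv]],float),K,None if d is None else np.array(d,float))[0,0]
    v=Rm@np.array([p[0],-p[1],-1.0]); return o,v/np.linalg.norm(v)
def onz(cam,uv,z,fn=None):
    o,v=ray(cam,uv,fn); return o+v*(z-o[2])/v[2]
def proj(cam,P,fn=None):
    K,o,Rm,m=pose(cam,fn); c=Rm.T@(np.array(P)-o); d=m.get('distortion',m.get('dist'))
    q,_=cv2.projectPoints(np.array([[c[0],-c[1],-c[2]]]),np.zeros(3),np.zeros(3),K,None if d is None else np.array(d,float)); return q[0,0]
def tri(c1,u1,c2,u2,f1=None,f2=None):
    o1,v1=ray(c1,u1,f1);o2,v2=ray(c2,u2,f2)
    A=np.stack([v1,-v2],1);t=np.linalg.lstsq(A,o2-o1,rcond=None)[0]
    a=o1+v1*t[0];b=o2+v2*t[1];return (a+b)/2,np.linalg.norm(a-b)
E
python3 - <<'E'
from h import *
np.set_printoptions(precision=4,suppress=True)
for c in ['side','top','wrist']:
    snap(c,c+'0'); print(c,eyes.camera_model(c))
print(ctrl.read_state())
E
```

```text
pics
side {'K': array([[575.2525,   0.    , 316.8426],
       [  0.    , 575.2525, 240.4711],
       [  0.    ,   0.    ,   1.    ]]), 'origin': array([0.5618, 0.8943, 1.163 ]), 'orientation': array([-0.0108,  0.3383,  0.9406, -0.026 ])}
top {'K': array([[488.7436,   0.    , 320.7749],
       [  0.    , 488.7436, 239.102 ],
       [  0.    ,   0.    ,   1.    ]]), 'origin': array([0.4824, 0.0668, 1.2275]), 'orientation': array([ 0.0345, -0.0359, -0.7022,  0.7102])}
wrist {'K': array([[385.7252,   0.    , 311.7582],
       [  0.    , 385.7252, 238.0109],
       [  0.    ,   0.    ,   1.    ]]), 'T_tool_cam': array([[-0.0007,  0.2729, -0.9621, -0.0816],
       [ 1.    ,  0.0003, -0.0006,  0.0005],
       [ 0.0001, -0.9621, -0.2729, -0.0769],
       [ 0.    ,  0.    ,  0.    ,  1.    ]])}
{'time_s': 0.15, 'joint_positions': array([ 1.2475,  0.6157, -0.0126,  1.4245,  0.0081,  1.1034, -0.0404]), 'qd': array([-0.0018, -0.0021, -0.0008, -0.0028, -0.0007, -0.0022, -0.001 ]), 'effort': array([  0.0005, -45.9347,   0.2099, -16.5943,  -0.061 ,   0.0182,
         0.0002]), 'position': array([ 0.1899, -0.6212,  0.3019]), 'orientation': array([-0.6992, -0.1052,  0.6995, -0.1039]), 'wrist_force': array([-0.4128,  0.2414, -0.2024]), 'torque': array([-0.0098, -0.02  ,  0.0229]), 'gripper_width': 0.9981054631600224}
```

View pics/top0.png

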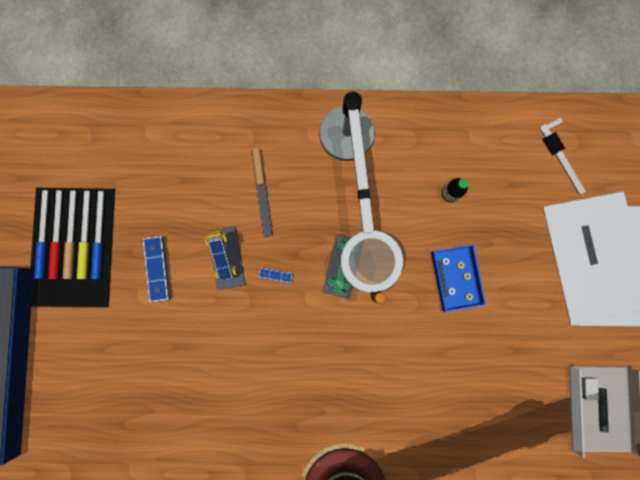

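View pics/side0.png

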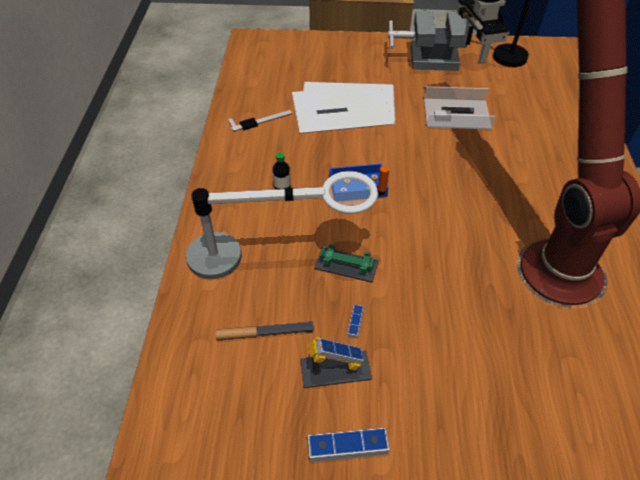

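View pics/wrist0.png

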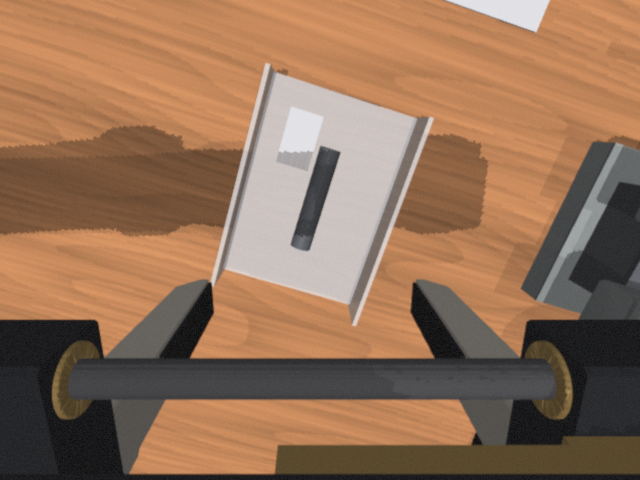

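Run:
```python
import cv2
t=cv2.imread('pics/top0.png'); s=cv2.imread('pics/side0.png')
cv2.imwrite('pics/c1.png',cv2.resize(t[80:320,190:500],None,fx=2.5,fy=2.5,interpolation=2))
cv2.imwrite('pics/c2.png',cv2.resize(s[140:400,180:400],None,fx=2.3,fy=2.3,interpolation=2))
```

```text
(no output)
```

View pics/c1.png

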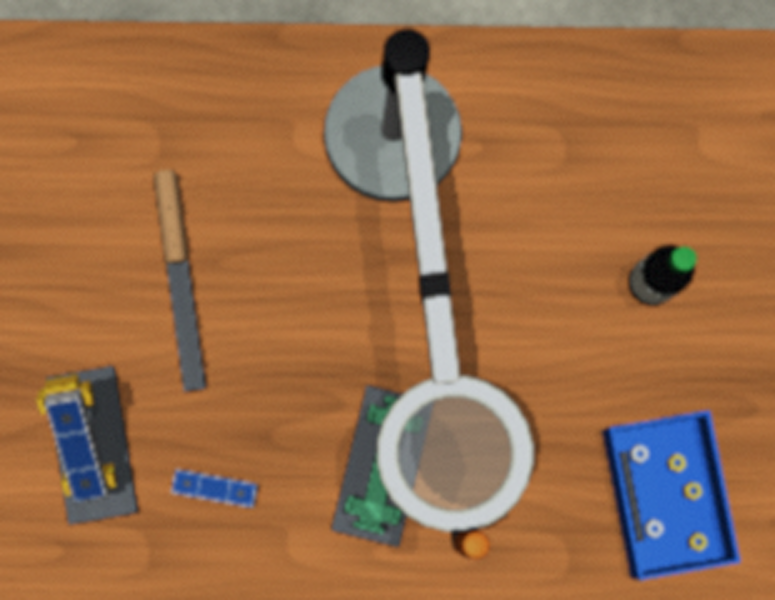

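View pics/c2.png

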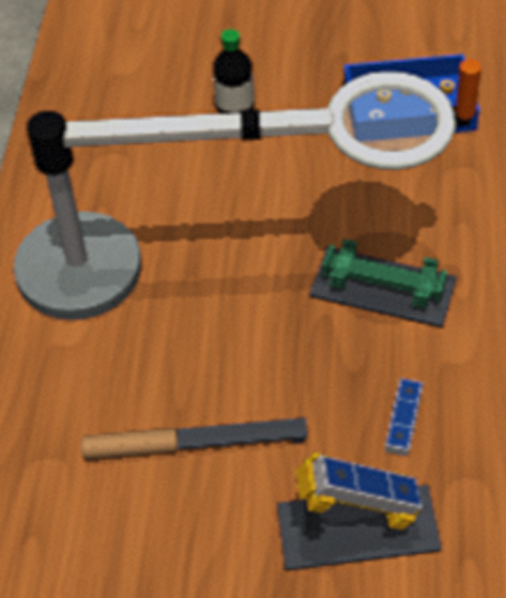

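Run:
```python
from h import *
np.set_printoptions(precision=4,suppress=True)
t=np.load('pics/top0.npy');s=np.load('pics/side0.npy')
def comp(im,lo,hi,box,bl=None):
    hsv=cv2.cvtColor(im,cv2.COLOR_RGB2HSV); m=cv2.inRange(hsv,np.array(lo),np.array(hi))
    x0,y0,x1,y1=box; k=np.zeros_like(m);k[y0:y1,x0:x1]=m[y0:y1,x0:x1]; return k
def cen(m):
    ys,xs=np.nonzero(m); return np.array([xs.mean(),ys.mean()]),len(xs)
# blank blue
C={}
for n,im,box in [('top',t,(200,220,250,295)),('side',s,(300,330,375,375))]:
    m=comp(im,(105,90,50),(130,255,255),box)
    m=cv2.morphologyEx(m,cv2.MORPH_CLOSE,np.ones((5,5)))
    cs,_=cv2.findContours(m,0,1);c=max(cs,key=cv2.contourArea)
    ap=cv2.approxPolyDP(cv2.convexHull(c),4,True)[:,0]; r=cv2.minAreaRect(c)
    print(n,cv2.contourArea(c),ap.tolist(),r,cen(m)); C[n]=cen(m)[0]
print('blank top-face centre',tri('top',C['top'],'side',C['side']))
# orange grip
for n,im,box in [('top',t,(360,280,400,310)),('side',s,(370,160,395,200))]:
    m=comp(im,(3,180,120),(16,255,255),box); print('grip',n,cen(m),cv2.boundingRect(m))
    C['g'+n]=cen(m)[0]
print('grip',onz('top',C['gtop'],.275), tri('top',C['gtop'],'side',C['gside']))
# lens white
for n,im,box,z in [('top',t,(335,225,410,298),.223),('side',s,(318,165,382,215),.223)]:
    m=comp(im,(0,0,150),(180,60,255),box); cs,_=cv2.findContours(m,0,1);c=max(cs,key=cv2.contourArea)
    h=cv2.convexHull(c); e=cv2.fitEllipse(h); print('lens',n,e,onz(n,e[0],.216)); C['l'+n]=e[0]
print('lens tri',tri('top',C['ltop'],'side',C['lside']))
# green cradle
for n,im,box in [('top',t,(320,225,375,305)),('side',s,(310,240,385,285))]:
    m=comp(im,(60,80,30),(90,255,255),box); r=cv2.minAreaRect(cv2.findNonZero(m)); print('cradle',n,r,cen(m))
m=comp(t,(85,5,60),(110,90,200),(310,95,380,165)); 
cs,_=cv2.findContours(m,0,1);c=max(cs,key=cv2.contourArea);e=cv2.minEnclosingCircle(c);print('base',e,onz('top',e[0],.01))
```

```text
top 403.5 [[210, 242], [221, 242], [229, 278], [220, 279]] ((220.0943603515625, 259.8302001953125), (39.834556579589844, 11.538285255432129), 74.05460357666016) (array([220.0643, 259.8049]), 451)
side 367.0 [[321, 340], [359, 348], [362, 358], [324, 350]] ((341.5000305175781, 349.0000305175781), (44.141483306884766, 10.429031372070312), 14.03624439239502) (array([342.4093, 347.5929]), 452)
blank top-face centre (array([0.5448, 0.2986, 0.0925]), np.float64(0.00030953386528289765))
grip top (array([380.2292, 297.7292]), 96) (372, 292, 15, 12)
grip side (array([387.155 , 175.5155]), 258) (370, 160, 25, 40)
grip [ 0.4649 -0.0509  0.275 ] (array([ 0.4616, -0.053 ,  0.2555]), np.float64(0.005952221554153562))
lens top ((371.1423034667969, 259.3935241699219), (61.06170654296875, 66.48029327392578), 166.18016052246094) [ 0.5425 -0.0394  0.216 ]
lens side ((348.2747497558594, 191.37660217285156), (40.34712219238281, 58.897499084472656), 92.39034271240234) [ 0.5444 -0.0368  0.216 ]
lens tri (array([ 0.5435, -0.0398,  0.2128]), np.float64(0.001674654699157477))
cradle top ((337.7548522949219, 265.4073486328125), (53.755367279052734, 21.888282775878906), 86.26860046386719) (array([339.2095, 275.5754]), 358)
cradle side ((346.5787048339844, 258.6655578613281), (52.96534729003906, 20.842578887939453), 13.240520477294922) (array([346.3805, 259.0376]), 665)
base ((353.3999938964844, 110.0), 2.6001060009002686) [ 0.9388 -0.0151  0.01  ]
```

Run:
```python
from h import *
np.set_printoptions(precision=4,suppress=True)
t=np.load('pics/top0.npy');s=np.load('pics/side0.npy')
def hsvmask(im,lo,hi,box):
    hsv=cv2.cvtColor(im,cv2.COLOR_RGB2HSV); m=cv2.inRange(hsv,np.array(lo),np.array(hi))
    x0,y0,x1,y1=box; k=np.zeros_like(m);k[y0:y1,x0:x1]=m[y0:y1,x0:x1]; return k
def quad(m,eps=4):
    m=cv2.morphologyEx(m,cv2.MORPH_CLOSE,np.ones((3,3)))
    cs,_=cv2.findContours(m,0,1);c=max(cs,key=cv2.contourArea);h=cv2.convexHull(c)
    for e in np.arange(1,12,.25):
        a=cv2.approxPolyDP(h,e,True)
        if len(a)<=4: break
    return a[:,0].astype(float)
# band
B={}
for n,im,box in [('top',t,(352,184,376,206)),('side',s,(282,184,298,204))]:
    m=hsvmask(im,(0,0,0),(180,255,60),box);ys,xs=np.nonzero(m);B[n]=[xs.mean(),ys.mean()];print('band',n,B[n],len(xs),cv2.boundingRect(m))
print('band',onz('top',B['top'],.222),onz('side',B['side'],.222),tri('top',B['top'],'side',B['side']))
# cradle plate: not wood. wood is hue 5-20 saturated
for n,im,box,z in [('side',s,(308,238,388,290),.008),('side',s,(290,335,380,395),.008),('top',t,(200,220,250,295),.008)]:
    hsv=cv2.cvtColor(im,cv2.COLOR_RGB2HSV)
    m=hsvmask(im,(0,0,20),(180,90,110),box)
    q=quad(m);print('plate',n,q.tolist());P=np.array([onz(n,p,z) for p in q]);print(P[:,:2],P.mean(0),[np.linalg.norm(P[i]-P[i-1]) for i in range(len(P))])
```

```text
band top [np.float64(363.45454545454544), np.float64(193.48863636363637)] 88 (358, 189, 12, 10)
band side [np.float64(288.2142857142857), np.float64(193.60204081632654)] 98 (285, 186, 8, 15)
band [ 0.6797 -0.0226  0.222 ] [ 0.6808 -0.0165  0.222 ] (array([ 0.6814, -0.0233,  0.215 ]), np.float64(0.0006722263779862581))
plate side [[377.0, 260.0], [371.0, 281.0], [315.0, 268.0], [320.0, 253.0]]
[[ 0.4628 -0.0026]
 [ 0.4782  0.0635]
 [ 0.6181  0.0312]
 [ 0.6081 -0.0174]] [0.5418 0.0187 0.008 ] [np.float64(0.14608639286406394), np.float64(0.06790505948102749), np.float64(0.14361479236406707), np.float64(0.0495217203362367)]
plate side [[365.0, 351.0], [371.0, 378.0], [304.0, 386.0], [301.0, 359.0]]
[[0.4924 0.2574]
 [0.4791 0.3225]
 [0.6233 0.3491]
 [0.6345 0.2852]] [0.5573 0.3036 0.008 ] [np.float64(0.14483193508477316), np.float64(0.06642580881743952), np.float64(0.14659570483687492), np.float64(0.06493752242004584)]
plate top [[235.0, 227.0], [244.0, 284.0], [218.0, 288.0], [221.0, 229.0]]
[[0.6325 0.281 ]
 [0.4901 0.2545]
 [0.4795 0.3188]
 [0.627  0.316 ]] [0.5573 0.2926 0.008 ] [np.float64(0.03542085474517661), np.float64(0.14476928885619628), np.float64(0.06509108483679847), np.float64(0.1475045332320095)]
```

```bash
cat >> h.py <<'E'
def tgt(P,yaw=None):
    """P world TCP target; yaw deg = angle of tool y axis in world xy (mod 180). prints shift in tool axes"""
    s=ctrl.read_state(); Rm=R.from_quat(s['orientation']).as_matrix(); d=Rm.T@(np.array(P)-s['position'])
    y=np.degrees(np.arctan2(Rm[1,1],Rm[0,1])); out=''
    if yaw is not None:
        w=(yaw-y+90)%180-90; out='turn about tool x: %.2f'%(-w if Rm[2,0]<0 else w)
    print('t %.2f pos'%s['time_s'],np.round(s['position'],4),'yaw_y %.2f'%y,'tilt',np.round(Rm[:,0],3),'q',np.round(s['joint_positions'],2),'F',np.round(s['wrist_force'],1),'g %.3f'%s['gripper_width'])
    print(' toolshift mm',np.round(d*1000,1),out, ' toolY',np.round(Rm[:,1],3),'toolZ',np.round(Rm[:,2],3))
E
python3 -c "
from h import *
a=np.radians(-7.05);A=np.array([.881,.0025])
g=A+.415*np.array([-np.cos(a),np.sin(a)]);print(g)
tgt([g[0],g[1],.40],90+7.05)"
```

```text
[ 0.46913764 -0.04843521]
t 0.15 pos [ 0.1899 -0.6212  0.3019] yaw_y -73.00 tilt [-0.001  0.002 -1.   ] q [ 1.25  0.62 -0.01  1.42  0.01  1.1  -0.04] F [-0.4  0.2 -0.2] g 0.998
 toolshift mm [ -97.3 -466.2 -434.5] turn about tool x: 9.95  toolY [ 0.292 -0.956 -0.002] toolZ [-0.956 -0.292  0.   ]
```

```bash
python3 -m jog '[-0.048,0,0,0, -0.049,0,0,0, 0,-0.034,-0.032,0, 0,-0.034,-0.032,0, 0,-0.034,-0.032,0, 0,-0.034,-0.032,0, 0,-0.034,-0.032,0, 0,-0.034,-0.032,0]' 100; python3 -c "
from h import *
tgt([.4691,-.0484,.40],90+7.05)"
```

```text
time_s: 0.95
position: [0.3136, -0.3681, 0.3989]
orientation: [-0.699, -0.101, 0.702, -0.098]
wrist_force: [0.8, -0.2, 1.0]
gripper_width: 1.001
t 0.95 pos [ 0.3136 -0.3681  0.3989] yaw_y -73.87 tilt [-0.005  0.004 -1.   ] q [ 0.88  0.27 -0.08  1.73  0.02  1.15 -0.5 ] F [ 0.8 -0.2  1. ] g 1.001
 toolshift mm [  -0.7 -264.  -238.2] turn about tool x: 9.08  toolY [ 0.278 -0.961 -0.005] toolZ [-0.961 -0.278  0.004]
```

```bash
python3 -m jog '[0,-0.036,-0.033,0, 0,-0.036,-0.033,0, 0,-0.036,-0.033,0, 0,-0.036,-0.033,0, 0,-0.036,-0.033,0, 0,-0.036,-0.033,0, 0,-0.036,-0.033,0,0,0,0,8]' ; python3 -c "
from h import *
tgt([.4691,-.0484,.40],90+7.05)"
```

```text
time_s: 1.75
position: [0.4676, -0.0455, 0.3992]
orientation: [-0.704, -0.055, 0.706, -0.05]
wrist_force: [-0.7, -2.3, 0.7]
gripper_width: 1.0
t 1.75 pos [ 0.4676 -0.0455  0.3992] yaw_y -81.46 tilt [-0.003  0.007 -1.   ] q [ 0.27  0.25 -0.27  1.75  0.07  1.15 -1.45] F [-0.7 -2.3  0.7] g 1.000
 toolshift mm [-0.8  3.1 -1.1] turn about tool x: 1.49  toolY [ 0.149 -0.989 -0.007] toolZ [-0.989 -0.149  0.002]
```

```bash
python3 -m jog '[0,0.003,-0.001,1.5,0,0,0,0]' ; python3 -c "
from h import *
snap('wrist','w1');tgt([.4691,-.0484,.325],90+7.05);print(proj('wrist',[.4691,-.0484,.283],'w1'))"
```

```text
time_s: 1.95
position: [0.4691, -0.0473, 0.3986]
orientation: [-0.704, -0.047, 0.707, -0.042]
wrist_force: [0.2, -0.5, -0.6]
gripper_width: 1.001
t 2.00 pos [ 0.4688 -0.0477  0.3986] yaw_y -82.79 tilt [-0.005  0.006 -1.   ] q [ 0.26  0.26 -0.27  1.75  0.07  1.15 -1.47] F [0.6 0.1 0.3] g 1.001
 toolshift mm [73.6  1.2 -0.5] turn about tool x: 0.16  toolY [ 0.125 -0.992 -0.007] toolZ [-0.992 -0.125  0.004]
[314.41985892 274.66241894]
```

View pics/w1.png

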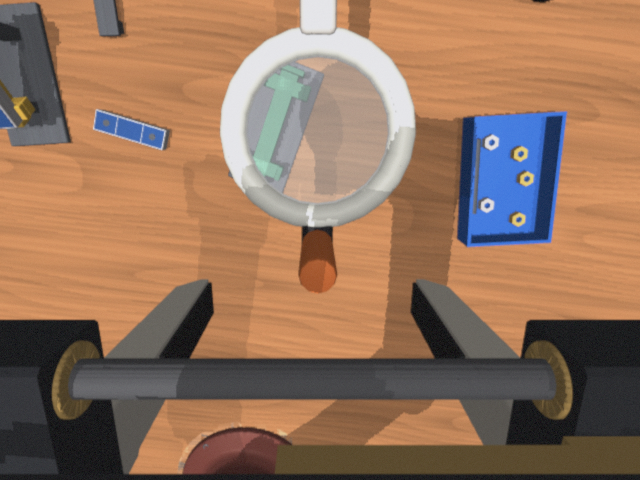

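```bash
python3 -m jog '[0.037,0,0,0,0.037,0,0,0,0,0,0,0]'; python3 -m jog '[0,0,0,0,0,0,0,0,0,0,0,0,0,0,0,0,0,0,0,0]' 36
python3 - <<'E'
from h import *
tgt([.4691,-.0484,.325],90+7.05)
A=np.array([.881,.0025])
for f in range(-7,-50,-7):
    a=np.radians(f);print(f,A+.415*np.array([-np.cos(a),np.sin(a)]))
E
```

```text
time_s: 2.3
position: [0.4685, -0.0515, 0.3242]
orientation: [-0.706, -0.045, 0.706, -0.042]
wrist_force: [-0.2, -1.0, 0.0]
gripper_width: 1.0
time_s: 2.8
position: [0.4706, -0.0541, 0.3297]
orientation: [0.709, 0.043, -0.703, 0.041]
wrist_force: [-0.5, -0.4, -0.6]
gripper_width: 0.62
t 2.80 pos [ 0.4706 -0.0541  0.3297] yaw_y -83.16 tilt [ 0.009  0.003 -1.   ] q [ 0.26  0.32 -0.26  1.87  0.09  0.95 -1.49] F [-0.5 -0.4 -0.6] g 0.620
 toolshift mm [ 4.7 -5.8  0.9] turn about tool x: -0.21  toolY [ 0.119 -0.993 -0.001] toolZ [-0.993 -0.119 -0.009]
-7 [ 0.46909335 -0.04807578]
-14 [ 0.47832727 -0.09789759]
-21 [ 0.49356412 -0.1462227 ]
-28 [ 0.51457675 -0.1923307 ]
-35 [ 0.5410519  -0.23553422]
-42 [ 0.5725949 -0.2751892]
-49 [ 0.6087355  -0.31070448]
```

```bash
python3 -m jog '[0.004,-0.001,0.001,0,0,0.005,0,0,0,0.010,0,-1,0,0.018,-0.0005,-2.5,0,0.018,-0.0005,-2.5,0,0.018,-0.0005,-2.5,0,0.018,-0.0005,-2.5,0,0.018,-0.0005,-2.5]'
python3 - <<'E'
from h import *
a=np.radians(-20);A=np.array([.881,.0025])
g=A+.415*np.array([-np.cos(a),np.sin(a)]);tgt([g[0],g[1],.325],90+20)
E
```

```text
time_s: 3.6
position: [0.4956, -0.153, 0.3262]
orientation: [0.699, 0.134, -0.69, 0.129]
wrist_force: [0.8, 0.9, 0.6]
gripper_width: 0.362
t 3.60 pos [ 0.4956 -0.153   0.3262] yaw_y -68.54 tilt [ 0.011  0.009 -1.   ] q [ 0.46  0.4  -0.29  1.77  0.12  0.99 -1.06] F [0.8 0.9 0.6] g 0.362
 toolshift mm [  1.3 -14.3  -0.6] turn about tool x: 1.46  toolY [ 0.366 -0.931 -0.004] toolZ [-0.931 -0.366 -0.014]
```

```bash
python3 -m jog '[0,0.018,-0.0005,-2.5,0,0.018,-0.0005,-2.5,0,0.018,-0.0005,-2.5,0,0.018,-0.0005,-2.5,0,0.018,-0.0005,-2.5,0,0.018,-0.0005,-2.5,0,0.018,-0.0005,-2.5,0,0.018,-0.0005,-2.5]'
python3 - <<'E'
from h import *
a=np.radians(-45);A=np.array([.881,.0025])
g=A+.415*np.array([-np.cos(a),np.sin(a)]);tgt([g[0],g[1],.325],90+45)
E
```

```text
time_s: 4.4
position: [0.573, -0.2787, 0.3243]
orientation: [0.663, 0.26, -0.655, 0.251]
wrist_force: [-0.1, 0.9, 0.8]
gripper_width: 0.36
t 4.40 pos [ 0.573  -0.2787  0.3243] yaw_y -47.69 tilt [ 0.006  0.016 -1.   ] q [ 0.62  0.6  -0.35  1.42  0.19  1.15 -0.58] F [-0.1  0.9  0.8] g 0.360
 toolshift mm [-0.8 18.9 -2.5] turn about tool x: -2.69  toolY [ 0.673 -0.739 -0.008] toolZ [-0.739 -0.673 -0.015]
```

```bash
python3 -m jog '[0,0.008,0,0,0,-0.005,0,0,-0.03,0,0,0,-0.045,0,0,0,-0.04,0,0,0]' 60
python3 - <<'E'
from h import *
snap('top','top1');snap('side','side1')
tgt([.5448+.01,.2986,.25],100.9)
E
```

```text
time_s: 4.9
position: [0.5709, -0.2831, 0.4325]
orientation: [-0.658, -0.264, 0.662, -0.244]
wrist_force: [0.9, -0.8, -1.1]
gripper_width: 0.597
t 5.00 pos [ 0.5729 -0.2832  0.4379] yaw_y -47.92 tilt [-0.002  0.019 -1.   ] q [ 0.62  0.54 -0.35  1.21  0.16  1.43 -0.55] F [ 1.1 -0.4 -0.4] g 0.599
 toolshift mm [ 198.9 -441.  -374.3] turn about tool x: 31.18  toolY [ 0.67  -0.742 -0.015] toolZ [-0.742 -0.67  -0.011]
```

View pics/top1.png

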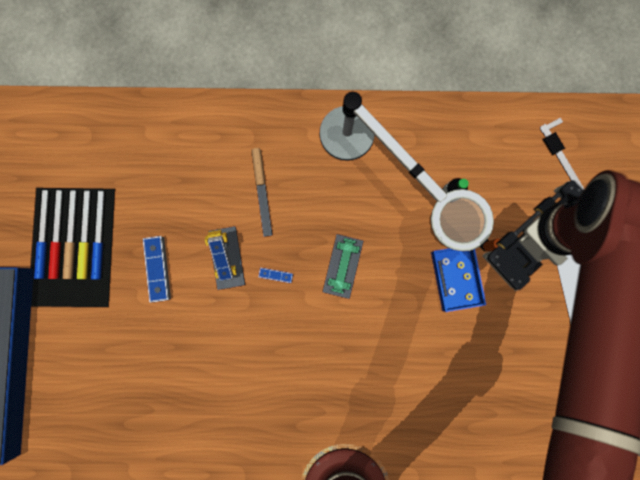

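View pics/side1.png

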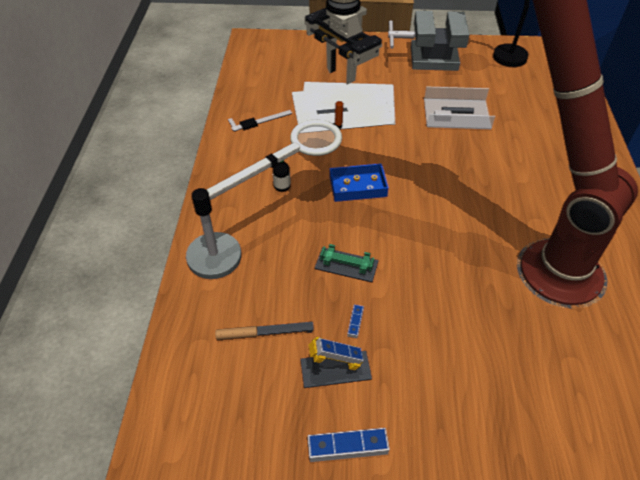

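Run:
```python
from h import *
np.set_printoptions(precision=4,suppress=True)
t=np.load('pics/top1.npy');s=np.load('pics/side1.npy')
def hm(im,lo,hi,box):
    hsv=cv2.cvtColor(im,cv2.COLOR_RGB2HSV); m=cv2.inRange(hsv,np.array(lo),np.array(hi))
    x0,y0,x1,y1=box; k=np.zeros_like(m);k[y0:y1,x0:x1]=m[y0:y1,x0:x1]; return k
# cradle plate in both views: anything not wood (hue<20, sat>110)
for n,im,box in [('top',t,(315,225,372,305)),('side',s,(308,238,388,290))]:
    m=hm(im,(0,0,0),(180,90,110),box)|hm(im,(40,40,20),(100,255,255),box)
    if n=='top':
        r=cv2.minAreaRect(cv2.findNonZero(m));b=cv2.boxPoints(r);print(r)
        P=np.array([onz(n,p,.008) for p in b]);print(P[:,:2],P.mean(0))
        e=P[1]-P[0];f=P[2]-P[1];e=e if np.linalg.norm(e)>np.linalg.norm(f) else f
        print('yaw',np.degrees(np.arctan2(e[1],e[0])))
    g=hm(im,(55,80,30),(95,255,255),box);r=cv2.minAreaRect(cv2.findNonZero(g));M=cv2.moments(g,True)
    c=[M['m10']/M['m00'],M['m01']/M['m00']];print('green',n,r,c,onz(n,r[0],.034),onz(n,c,.033))
    bp=cv2.boxPoints(r);q=[onz(n,p,.036) for p in bp];e=q[1]-q[0];f=q[2]-q[1];e=e if np.linalg.norm(e)>np.linalg.norm(f) else f;print('green yaw',np.degrees(np.arctan2(e[1],e[0])))
# lens
L={}
for n,im,box in [('top',t,(430,186,496,253)),('side',s,(290,118,344,156))]:
    m=hm(im,(0,0,150),(180,60,255),box);m=cv2.morphologyEx(m,cv2.MORPH_OPEN,np.ones((2,2)));cs,_=cv2.findContours(m,0,1);c=max(cs,key=cv2.contourArea);e=cv2.fitEllipse(cv2.convexHull(c));L[n]=e[0];print(e,onz(n,e[0],.216))
print(tri('top',L['top'],'side',L['side']))
B={}
for n,im,box in [('top',t,(405,160,425,182)),('side',s,(264,150,279,168))]:
    m=hm(im,(0,0,0),(180,255,60),box);M=cv2.moments(m,True);B[n]=[M['m10']/M['m00'],M['m01']/M['m00']];print('band',n,B[n],M['m00'])
print(onz('top',B['top'],.222),tri('top',B['top'],'side',B['side']))
```

```text
((342.78857421875, 265.81341552734375), (27.49556541442871, 59.56059646606445), 13.671307563781738)
[[ 0.4738  0.0597]
 [ 0.6186  0.0259]
 [ 0.603  -0.0412]
 [ 0.4585 -0.0067]] [0.5385 0.0094 0.008 ]
yaw -13.125117038782014
green top ((343.29412841796875, 265.3235168457031), (22.55581283569336, 54.327980041503906), 14.03624439239502) [343.23638968481373, 265.31805157593124] [0.5381 0.0095 0.034 ] [0.5381 0.0096 0.033 ]
green yaw -13.52197752025687
green side ((346.5758056640625, 258.67132568359375), (52.99189376831055, 21.136795043945312), 12.994616508483887) [346.6021341463415, 259.1067073170732] [0.5403 0.0175 0.034 ] [0.5402 0.0181 0.033 ]
green yaw 166.45266011004227
((459.3558044433594, 216.94113159179688), (59.87850570678711, 75.33543395996094), 133.4449462890625) [ 0.6334 -0.2238  0.216 ]
((315.445556640625, 135.3124542236328), (41.985130310058594, 55.42460250854492), 77.39175415039062) [ 0.6311 -0.2293  0.216 ]
(array([ 0.6315, -0.2218,  0.2225]), np.float64(0.001833613576201901))
band top [415.9183673469388, 170.57142857142858] 98.0
band side [273.12745098039215, 161.0] 102.0
[ 0.7297 -0.1326  0.222 ] (array([ 0.7302, -0.1343,  0.2121]), np.float64(0.003867600422650465))
```

```bash
python3 -m jog '[0,0,0,7.8,0,0,0,7.8,0,0,0,7.8,0,0,0,7.8,0,-0.048,-0.007,0,0,-0.048,-0.007,0,0,-0.048,-0.007,0,0,-0.048,-0.007,0]' 100;python3 -m jog '[0,-0.048,-0.007,0,0,-0.048,-0.007,0,0,-0.048,-0.007,0,0,-0.048,-0.007,0,0,-0.048,-0.007,0,0,-0.048,-0.007,0,0,-0.048,-0.007,0]'
python3 - <<'E'
from h import *
tgt([.551,.300,.28],100.7)
E
```

```text
time_s: 5.8
position: [0.562, -0.0873, 0.435]
orientation: [-0.701, -0.058, 0.71, -0.046]
wrist_force: [0.9, -0.8, 0.3]
gripper_width: 0.999
time_s: 6.5
position: [0.5502, 0.2621, 0.4358]
orientation: [-0.697, -0.057, 0.713, -0.047]
wrist_force: [-0.2, -0.6, 0.3]
gripper_width: 1.001
t 6.50 pos [0.5502 0.2621 0.4358] yaw_y -81.60 tilt [-0.023  0.012 -1.   ] q [-0.28  0.49 -0.33  1.3   0.13  1.39 -2.03] F [-0.2 -0.6  0.3] g 1.001
 toolshift mm [156.2 -35.   -9.6] turn about tool x: -2.30  toolY [ 0.146 -0.989 -0.015] toolZ [-0.989 -0.146  0.021]
```

```bash
python3 -m jog '[0,-0.035,-0.01,-2.3,0.047,0,0,0,0.047,0,0,0,0.047,0,0,0,0,0,0,0,0,0,0,0]'
python3 - <<'E'
from h import *
snap('wrist','w2')
tgt([.551,.300,.15],100.7)
E
```

```text
time_s: 7.1
position: [0.5402, 0.3154, 0.29]
orientation: [-0.694, -0.081, 0.713, -0.066]
wrist_force: [-0.9, -0.5, 1.6]
gripper_width: 1.002
t 7.15 pos [0.5399 0.315  0.2897] yaw_y -78.02 tilt [-0.03   0.017 -0.999] q [-0.35  0.61 -0.34  1.5   0.18  1.08 -2.09] F [-0.1  0.2 -0.5] g 0.999
 toolshift mm [139.   20.3 -11.3] turn about tool x: 1.28  toolY [ 0.207 -0.978 -0.023] toolZ [-0.978 -0.208  0.026]
```

View pics/w2.png

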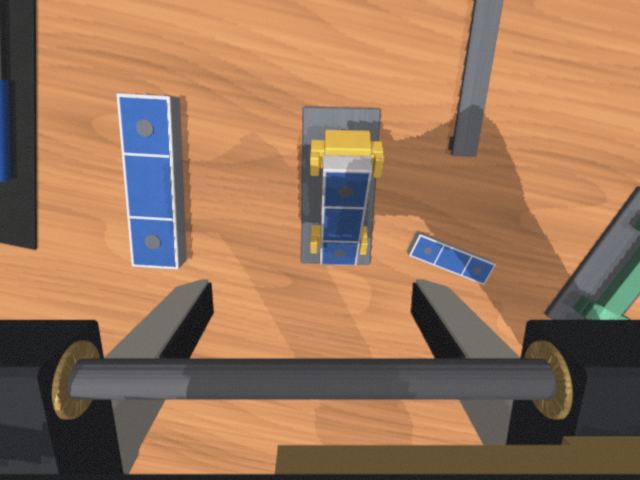

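Run:
```python
from h import *
np.set_printoptions(precision=4,suppress=True)
a=cv2.imread('pics/w2.png');cv2.imwrite('pics/c3.png',cv2.resize(a[95:275,270:420],None,fx=4,fy=3.3,interpolation=2))
for n,uv,z in [('hl',(323,157),.121),('hr',(371,157),.121),('ll',(321,265),.058),('lr',(358,265),.058)]: print(n,onz('wrist',uv,z,'w2'))
for uv in [(304,107),(380,108),(371,264),(301,262)]: print('plate',onz('wrist',uv,.008,'w2'))
```

```text
hl [0.5953 0.3234 0.121 ]
hr [0.6017 0.2938 0.121 ]
ll [0.4996 0.3037 0.058 ]
lr [0.5065 0.2726 0.058 ]
plate [0.6242 0.3466 0.008 ]
plate [0.6373 0.2805 0.008 ]
plate [0.4925 0.2511 0.008 ]
plate [0.4794 0.3198 0.008 ]
```

View pics/c3.png

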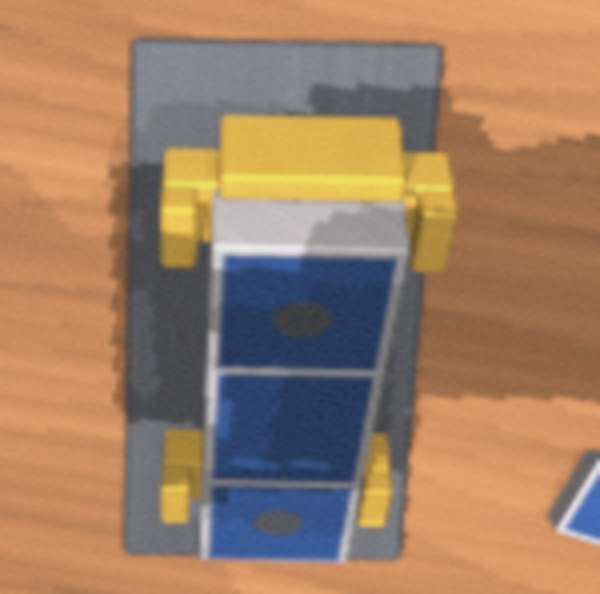

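Run:
```python
from h import *
np.set_printoptions(precision=4,suppress=True)
P=[onz('wrist',uv,z,'w2') for uv,z in [((323.5,170),.121),((371,170),.121),((320.5,264),.058),((356,264),.058)]]
P=np.array(P);print(P,P.mean(0));h=P[:2].mean(0)-P[2:].mean(0);print(np.linalg.norm(h),np.degrees(np.arctan2(h[1],h[0])),P[0]-P[1])
c=P.mean(0);y=np.arctan2(h[1],h[0]);G=c+np.array([.0052*np.cos(y),.0052*np.sin(y),-.0074]);print('centre',G)
Q=np.mean([onz('wrist',uv,.008,'w2') for uv in [(304,107),(380,108),(371,264),(301,262)]],0);print('plate',Q)
```

```text
[[0.5874 0.3213 0.121 ]
 [0.5938 0.2917 0.121 ]
 [0.5004 0.3043 0.058 ]
 [0.507  0.2745 0.058 ]] [0.5472 0.298  0.0895]
0.10865243719540339 11.153353234624216 [-0.0064  0.0296  0.    ]
centre [0.5523 0.299  0.0821]
plate [0.5583 0.2995 0.008 ]
```

```bash
python3 - <<'E'
from h import *
tgt([.5545,.298,.20],101)
E
python3 -m jog '[0.04,0.020,-0.012,1,0.04,0,0,0,0,0,0,0,0,0,0,0]'
python3 - <<'E'
from h import *
tgt([.5545,.298,.147],101)
E
```

```text
t 7.15 pos [0.5399 0.315  0.2897] yaw_y -78.02 tilt [-0.03   0.017 -0.999] q [-0.35  0.61 -0.34  1.5   0.18  1.08 -2.09] F [-0.1  0.2 -0.5] g 0.999
 toolshift mm [ 88.9  21.8 -13. ] turn about tool x: 0.98  toolY [ 0.207 -0.978 -0.023] toolZ [-0.978 -0.208  0.026]
time_s: 7.55
position: [0.5601, 0.3022, 0.2204]
orientation: [-0.702, -0.077, 0.706, -0.056]
wrist_force: [1.3, -0.2, 0.2]
gripper_width: 0.999
t 7.55 pos [0.5601 0.3022 0.2204] yaw_y -79.18 tilt [-0.008  0.029 -1.   ] q [-0.34  0.69 -0.31  1.56  0.21  0.92 -2.09] F [ 1.3 -0.2  0.2] g 0.999
 toolshift mm [73.3  5.3  6. ] turn about tool x: -0.18  toolY [ 0.188 -0.982 -0.03 ] toolZ [-0.982 -0.188  0.003]
```

```bash
python3 -m jog '[0.025,0.003,0.004,0,0.025,0.003,0.004,0,0.012,0,0,0,0,0,0,0]'
python3 - <<'E'
from h import *
s=ctrl.read_state();x=R.from_quat(s['orientation']).as_matrix()[:,0]
tgt(np.array([.5525,.299,.0815])-.065*x,101)
E
```

```text
time_s: 7.95
position: [0.5593, 0.3015, 0.1708]
orientation: [0.71, 0.081, -0.698, 0.052]
wrist_force: [0.1, -0.3, 0.1]
gripper_width: 0.999
t 7.95 pos [0.5593 0.3015 0.1708] yaw_y -79.19 tilt [ 0.013  0.042 -0.999] q [-0.34  0.74 -0.29  1.63  0.24  0.78 -2.11] F [ 0.1 -0.3  0.1] g 0.999
 toolshift mm [24.   4.7  9. ] turn about tool x: -0.19  toolY [ 0.187 -0.981 -0.039] toolZ [-0.982 -0.187 -0.021]
```

```bash
python3 -m jog '[0.012,0.005,0.010,0,0.014,0.002,0.002,0]'
python3 - <<'E'
from h import *
s=ctrl.read_state();x=R.from_quat(s['orientation']).as_matrix()[:,0]
tgt(np.array([.5525,.299,.0815])-.065*x,101)
E
```

```text
time_s: 8.15
position: [0.5528, 0.2967, 0.1507]
orientation: [0.714, 0.083, -0.693, 0.05]
wrist_force: [0.3, -0.4, -0.6]
gripper_width: 1.0
t 8.15 pos [0.5528 0.2967 0.1507] yaw_y -79.16 tilt [ 0.025  0.05  -0.998] q [-0.35  0.75 -0.28  1.67  0.25  0.7  -2.13] F [ 0.3 -0.4 -0.6] g 1.000
 toolshift mm [4.2 0.7 2.2] turn about tool x: -0.16  toolY [ 0.188 -0.981 -0.044] toolZ [-0.982 -0.187 -0.034]
```

```bash
python3 -m jog '[0.004,0.001,0.002,0,0,0,0,0,0,0,0,0,0,0,0,0,0,0,0,0,0,0,0,0,0,0,0,0,0,0,0,0]' 0; python3 -m jog '[0,0,0,0,0,0,0,0,0,0,0,0]' 0;python3 - <<'E'
from h import *
s=ctrl.read_state();x=R.from_quat(s['orientation']).as_matrix()[:,0]
tgt(np.array([.5525,.299,.0815])-.065*x,101)
E
```

```text
time_s: 8.95
position: [0.5548, 0.2979, 0.1534]
orientation: [0.718, 0.085, -0.689, 0.048]
wrist_force: [1.1, -3.7, 0.7]
gripper_width: 0.363
time_s: 9.25
position: [0.5548, 0.2975, 0.1534]
orientation: [0.718, 0.084, -0.689, 0.048]
wrist_force: [0.6, -0.9, 0.8]
gripper_width: 0.346
t 9.25 pos [0.5548 0.2975 0.1534] yaw_y -79.16 tilt [ 0.035  0.055 -0.998] q [-0.35  0.75 -0.28  1.67  0.26  0.7  -2.13] F [ 0.6 -0.9  0.8] g 0.346
 toolshift mm [6.8 1.5 5.2] turn about tool x: -0.16  toolY [ 0.188 -0.981 -0.047] toolZ [-0.982 -0.186 -0.045]
```

```bash
python3 -m jog '[-0.01,0,0,0,-0.02,0,0,0,-0.03,0,0,0,-0.03,0,0,0,-0.03,0,0,0]';python3 - <<'E'
from h import *
snap('wrist','w3');snap('side','side3');
a=cv2.imread('pics/w3.png');b=cv2.imread('pics/side3.png')
cv2.imwrite('pics/c4.png',np.vstack([a[60:360],cv2.resize(b[220:430,240:464],(640,300))]))
tgt([.5395,.0115,.26],76.7)
E
```

```text
time_s: 9.75
position: [0.5455, 0.2882, 0.2685]
orientation: [0.71, 0.082, -0.698, 0.052]
wrist_force: [0.9, -0.2, -3.7]
gripper_width: 0.344
t 9.85 pos [0.5479 0.29   0.2725] yaw_y -79.10 tilt [ 0.024  0.049 -0.998] q [-0.31  0.6  -0.33  1.58  0.19  0.95 -2.07] F [ 0.4  0.6 -3.7] g 0.345
 toolshift mm [ -1.5 272.1  60.9] turn about tool x: 24.20  toolY [ 0.189 -0.981 -0.044] toolZ [-0.982 -0.188 -0.033]
```

View pics/c4.png

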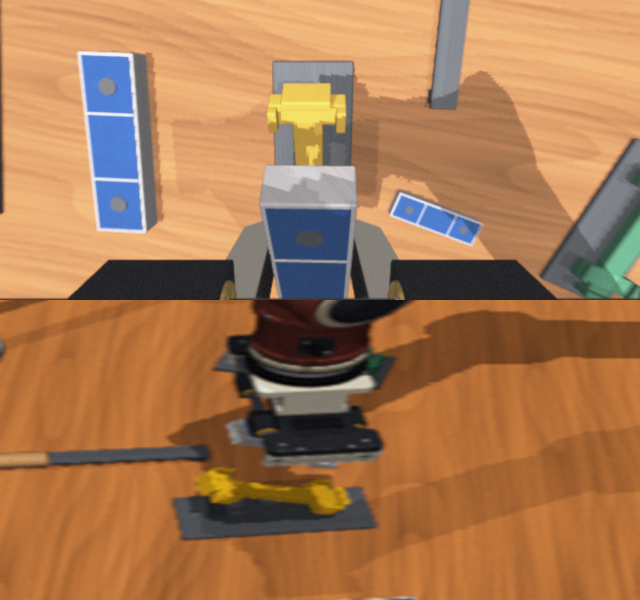

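```bash
python3 -m jog '[0,0.045,0.01,0,0,0.045,0.01,0,0,0.045,0.01,0,0,0.045,0.01,0,0,0.045,0.010,0,0,0,0,8,0,0,0,8,0,0,0,8]';python3 - <<'E'
from h import *
np.set_printoptions(precision=4,suppress=True)
tgt([.5395,.0115,.25],76.7)
m=eyes.camera_model('wrist');T=np.array(m['T_tool_cam']);K=np.array(m['K'])
for uv,w in [((309,267),94),((312,320),82)]:
    z=K[0,0]*.032/w;c=np.array([(uv[0]-K[0,2])/K[0,0]*z,-(uv[1]-K[1,2])/K[1,1]*z,-z,1]);print(T@c)
E
```

```text
time_s: 10.65
position: [0.5337, 0.0481, 0.2452]
orientation: [-0.7, 0.066, 0.704, 0.101]
wrist_force: [-0.7, -0.4, -3.5]
gripper_width: 0.349
t 10.65 pos [0.5337 0.0481 0.2452] yaw_y -103.58 tilt [ 0.001  0.049 -0.999] q [ 0.05  0.51 -0.24  1.83  0.09  0.81 -2.03] F [-0.7 -0.4 -3.5] g 0.349
 toolshift mm [ -6.6  34.  -14.2] turn about tool x: -0.28  toolY [-0.234 -0.971 -0.047] toolZ [-0.972  0.234  0.011]
[ 0.042  -0.0009 -0.0318  1.    ]
[ 0.0545  0.0001 -0.0053  1.    ]
```

```bash
python3 -m jog '[0,0.034,-0.014,0,0,0,0,0]';python3 - <<'E'
from h import *
np.set_printoptions(precision=4,suppress=True)
tgt([.5395,.0115,.25],76.7)
snap('wrist','w4');snap('side','side4');snap('top','top4')
m=eyes.camera_model('wrist');T=np.array(m['T_tool_cam']);K=np.array(m['K'])
def pj(p):
    c=np.linalg.inv(T)@np.append(p,1);return K[0,0]*c[0]/-c[2]+K[0,2],-K[1,1]*c[1]/-c[2]+K[1,2]
for th in (35,30,25):
    t=np.radians(th);C=np.array([.072,0,.002])
    u=np.array([-np.sin(t),0,-np.cos(t)]);n=np.array([-np.cos(t),0,np.sin(t)])
    for a,b in [(.055,.009),(.055,-.009),(.0183,.009)]:
        p=C+a*u+b*n;print(th,a,b,np.round([pj(p+[0,.016,0]),pj(p-[0,.016,0])],1).tolist())
a=cv2.imread('pics/w4.png');b=cv2.imread('pics/side4.png')
cv2.imwrite('pics/c5.png',np.vstack([a[60:360],cv2.resize(b[160:370,240:464],(640,300))]))
E
```

```text
time_s: 10.85
position: [0.5375, 0.011, 0.2397]
orientation: [-0.698, 0.067, 0.706, 0.1]
wrist_force: [0.0, -1.6, -3.9]
gripper_width: 0.345
t 10.85 pos [0.5375 0.011  0.2397] yaw_y -103.64 tilt [-0.006  0.047 -0.999] q [ 0.11  0.53 -0.23  1.82  0.09  0.81 -1.96] F [ 0.  -1.6 -3.9] g 0.345
 toolshift mm [-10.3  -1.4  -1.6] turn about tool x: -0.34  toolY [-0.236 -0.971 -0.045] toolZ [-0.972  0.235  0.017]
35 0.055 0.009 [[362.6, 258.5], [260.6, 258.5]]
35 0.055 -0.009 [[358.2, 216.1], [265.0, 216.1]]
35 0.0183 0.009 [[352.9, 314.4], [270.4, 314.4]]
30 0.055 0.009 [[361.5, 245.3], [261.7, 245.3]]
30 0.055 -0.009 [[357.0, 208.0], [266.3, 208.0]]
30 0.0183 0.009 [[352.8, 309.8], [270.5, 309.8]]
25 0.055 0.009 [[360.4, 233.3], [262.9, 233.3]]
25 0.055 -0.009 [[355.7, 201.4], [267.6, 201.4]]
25 0.0183 0.009 [[352.6, 305.2], [270.7, 305.2]]
```

View pics/c5.png

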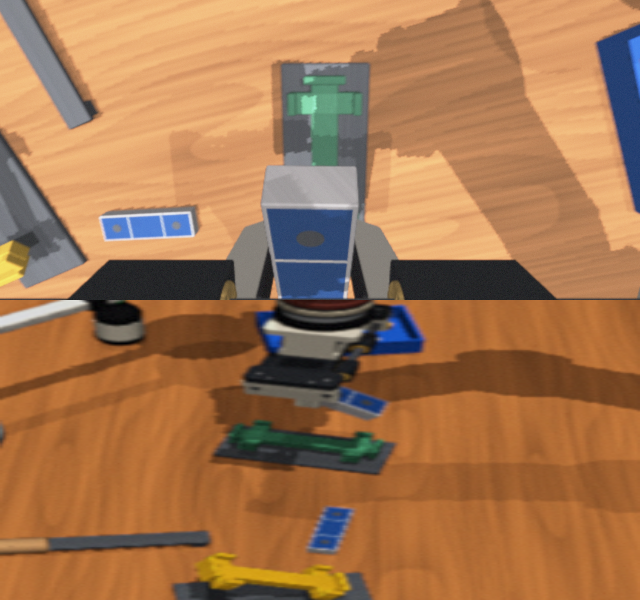

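View pics/w4.png

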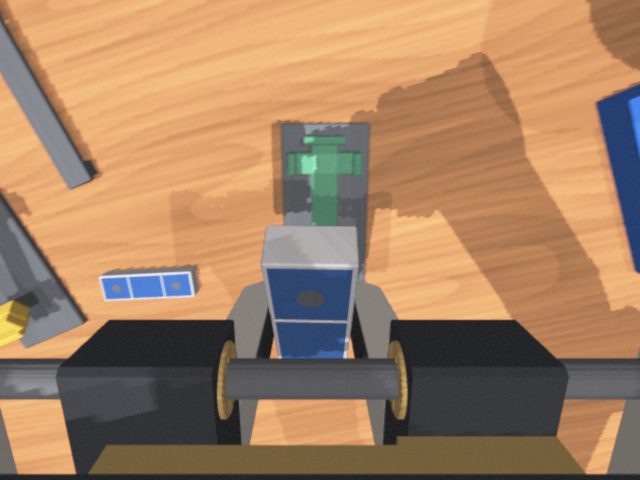

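Run:
```python
from h import *
np.set_printoptions(precision=4,suppress=True)
a=np.array([onz('wrist',uv,.008,'w4') for uv in [(281,124),(369.5,124)]]);print(a)
c=a.mean(0);y=np.radians(-13.3);print('centre from far edge',c-.075*np.array([np.cos(y),np.sin(y),0]),'w',np.linalg.norm(a[0]-a[1]))
g=np.array([onz('wrist',uv,z,'w4') for uv,z in [((289,174),.038),((361,174),.038),((312,225),.03),((338,225),.03)]]);print(g,g[:2].mean(0),g[2:].mean(0))
s=ctrl.read_state();M=R.from_quat(s['orientation']).as_matrix()
C=np.array(s['position'])+M@np.array([.077,0,.004]);print('C',C)
ex=np.array([np.cos(y),np.sin(y)]);ey=np.array([-ex[1],ex[0]])
for O in ([.5395,.0115],[.538,.0095]):
    d=C[:2]-O;print('cradle coords of C',d@ex,d@ey)
```

```text
[[ 0.6202  0.0263  0.008 ]
 [ 0.604  -0.0403  0.008 ]]
centre from far edge [0.5391 0.0102 0.008 ] w 0.06856514025605354
[[ 0.5843  0.026   0.038 ]
 [ 0.5722 -0.0248  0.038 ]
 [ 0.5411  0.0196  0.03  ]
 [ 0.5366 -0.0001  0.03  ]] [0.5783 0.0006 0.038 ] [0.5389 0.0097 0.03  ]
C [0.5327 0.024  0.1639]
cradle coords of C -0.009518467206608008 0.010645604772296022
cradle coords of C -0.008518798371818636 0.012937037123632342
```

```bash
cat >> h.py <<'E'
def crad(off=(.077,0,.004)):
    s=ctrl.read_state();M=R.from_quat(s['orientation']).as_matrix();y=np.radians(-13.5)
    C=np.array(s['position'])+M@np.array(off)
    ex=np.array([np.cos(y),np.sin(y)]);ey=np.array([-ex[1],ex[0]]);d=C[:2]-np.array([.539,.010])
    print('t %.2f'%s['time_s'],'cradle C mm x %.1f y %.1f z %.1f'%(d@ex*1e3,d@ey*1e3,C[2]*1e3),'yaw_y %.1f'%np.degrees(np.arctan2(M[1,1],M[0,1])),'tilt',np.round(M[:,0],3),'F',np.round(s['wrist_force'],1),'T',np.round(s['torque'],2),'g %.3f'%s['gripper_width'],'pos',np.round(s['position'],4))
E
python3 -c "
from h import *
crad()"
```

```text
t 11.00 cradle C mm x -9.4 y 12.2 z 163.9 yaw_y -103.1 tilt [-0.006  0.055 -0.998] F [ 0.8  0.4 -4.2] T [-0.04 -0.07  0.02] g 0.345 pos [0.537  0.0189 0.2407]
```

```bash
python3 -m jog '[0.02,0.008,0.002,0,0.02,0.004,0.001,0,0.02,0.002,0,0,0.01,0.001,0,0]'; python3 -c "
from h import *
crad()"; python3 -m jog '[0,0,0,0]'; python3 -c "
from h import *
crad()"
```

```text
time_s: 11.4
position: [0.5307, 0.0125, 0.1681]
orientation: [-0.7, 0.058, 0.705, 0.098]
wrist_force: [-0.5, -0.2, -4.3]
gripper_width: 0.345
t 11.40 cradle C mm x -13.9 y 4.7 z 91.3 yaw_y -102.7 tilt [-0.002  0.057 -0.998] F [-0.5 -0.2 -4.3] T [-0.07  0.05  0.04] g 0.345 pos [0.5307 0.0125 0.1681]
time_s: 11.5
position: [0.5297, 0.0131, 0.1667]
orientation: [-0.698, 0.058, 0.707, 0.098]
wrist_force: [0.3, -0.2, -3.7]
gripper_width: 0.342
t 11.50 cradle C mm x -15.2 y 5.0 z 89.9 yaw_y -102.7 tilt [-0.005  0.058 -0.998] F [ 0.3 -0.2 -3.7] T [-0.08 -0.01 -0.01] g 0.342 pos [0.5297 0.0131 0.1667]
```

```bash
python3 -m jog '[0.007,0.006,-0.001,1,0.006,0.001,0,0,0,0,0,0]'; python3 -c "
from h import *
crad()
snap('side','side5');snap('wrist','w5')
a=cv2.imread('pics/w5.png');b=cv2.imread('pics/side5.png')
cv2.imwrite('pics/c6.png',np.vstack([a[60:360],cv2.resize(b[200:305,290:402],(640,300),interpolation=2)]));crad()"
```

```text
time_s: 11.8
position: [0.5303, 0.0073, 0.1536]
orientation: [-0.699, 0.064, 0.705, 0.104]
wrist_force: [0.1, 0.5, -4.1]
gripper_width: 0.344
t 11.80 cradle C mm x -13.1 y -0.3 z 76.8 yaw_y -103.7 tilt [-0.002  0.058 -0.998] F [ 0.1  0.5 -4.1] T [-0.03  0.    0.04] g 0.344 pos [0.5303 0.0073 0.1536]
t 11.90 cradle C mm x -12.6 y -0.3 z 77.4 yaw_y -103.7 tilt [-0.001  0.058 -0.998] F [ 0.1 -0.6 -3.9] T [-0.04 -0.03 -0.04] g 0.347 pos [0.5306 0.0073 0.1542]
```

View pics/c6.png

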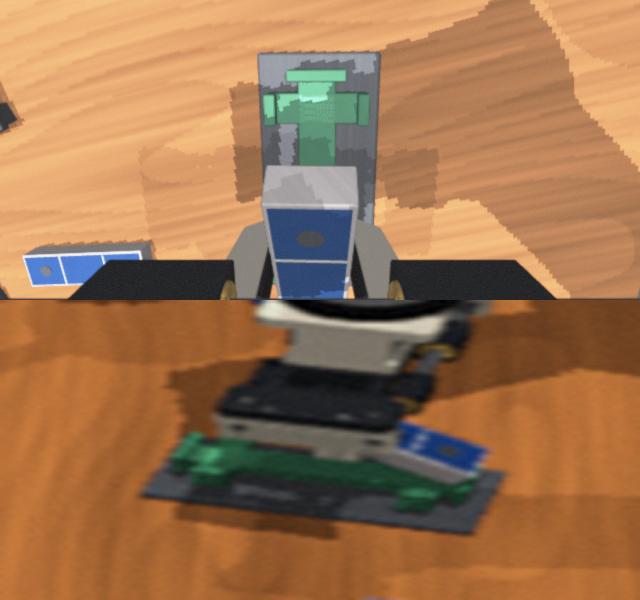

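```bash
python3 -m jog '[0.005,0,0,0,0.003,0,0,0]'; python3 -c "
from h import *
crad()";python3 -m jog '[0.003,0,0,0]'; python3 -c "
from h import *
crad()"
```

```text
time_s: 12.1
position: [0.5315, 0.0079, 0.147]
orientation: [-0.7, 0.063, 0.704, 0.105]
wrist_force: [0.1, 0.6, -4.0]
gripper_width: 0.343
t 12.10 cradle C mm x -11.7 y 0.6 z 70.2 yaw_y -103.7 tilt [ 0.002  0.058 -0.998] F [ 0.1  0.6 -4. ] T [-0.08  0.04  0.01] g 0.343 pos [0.5315 0.0079 0.147 ]
time_s: 12.2
position: [0.5317, 0.0082, 0.1439]
orientation: [-0.7, 0.063, 0.703, 0.105]
wrist_force: [0.1, -0.2, -3.4]
gripper_width: 0.345
t 12.20 cradle C mm x -11.5 y 0.9 z 67.1 yaw_y -103.7 tilt [ 0.003  0.058 -0.998] F [ 0.1 -0.2 -3.4] T [-0.09  0.02  0.02] g 0.345 pos [0.5317 0.0082 0.1439]
```

```bash
python3 -m jog '[0.003,0,0,0]'; python3 -c "
from h import *
crad()";python3 -m jog '[0.003,0,-0.001,0]'; python3 -c "
from h import *
crad()"
```

```text
time_s: 12.3
position: [0.532, 0.0084, 0.1409]
orientation: [-0.701, 0.063, 0.703, 0.105]
wrist_force: [1.0, -0.5, -1.4]
gripper_width: 0.342
t 12.30 cradle C mm x -11.2 y 1.2 z 64.0 yaw_y -103.7 tilt [ 0.004  0.058 -0.998] F [ 1.  -0.5 -1.4] T [-0.16 -0.2   0.02] g 0.342 pos [0.532  0.0084 0.1409]
time_s: 12.4
position: [0.5338, 0.0083, 0.138]
orientation: [-0.701, 0.063, 0.702, 0.105]
wrist_force: [1.5, 0.8, -1.6]
gripper_width: 0.344
t 12.40 cradle C mm x -9.4 y 1.6 z 61.2 yaw_y -103.6 tilt [ 0.005  0.058 -0.998] F [ 1.5  0.8 -1.6] T [ 0.01 -0.1   0.01] g 0.344 pos [0.5338 0.0083 0.138 ]
```

```bash
python3 -m jog '[0.003,0.001,-0.003,0,0.003,0.001,-0.003,0]'; python3 -c "
from h import *
crad()";python3 -m jog '[0.004,0.001,-0.002,0,0.003,0,-0.002,0]'; python3 -c "
from h import *
crad()
snap('side','side6');snap('wrist','w6')
a=cv2.imread('pics/w6.png');b=cv2.imread('pics/side6.png')
cv2.imwrite('pics/c7.png',np.vstack([a[60:360],cv2.resize(b[200:305,290:402],(640,300),interpolation=2)]));crad()"
```

```text
time_s: 12.6
position: [0.5386, 0.006, 0.132]
orientation: [-0.7, 0.063, 0.703, 0.105]
wrist_force: [-1.2, 1.3, 1.0]
gripper_width: 0.341
t 12.60 cradle C mm x -4.3 y 0.5 z 55.2 yaw_y -103.6 tilt [ 0.003  0.059 -0.998] F [-1.2  1.3  1. ] T [ 0.59  0.63 -0.1 ] g 0.341 pos [0.5386 0.006  0.132 ]
time_s: 12.8
position: [0.5431, 0.0053, 0.125]
orientation: [-0.701, 0.062, 0.703, 0.105]
wrist_force: [-1.7, 0.8, 1.9]
gripper_width: 0.342
t 12.80 cradle C mm x 0.3 y 1.0 z 48.2 yaw_y -103.6 tilt [ 0.004  0.061 -0.998] F [-1.7  0.8  1.9] T [ 0.11  0.53 -0.  ] g 0.342 pos [0.5431 0.0053 0.125 ]
t 12.90 cradle C mm x 0.5 y 1.0 z 48.0 yaw_y -103.7 tilt [ 0.004  0.061 -0.998] F [-0.2  1.3 -0.4] T [ 0.31  0.26 -0.02] g 0.344 pos [0.5432 0.0052 0.1248]
```

View pics/c7.png

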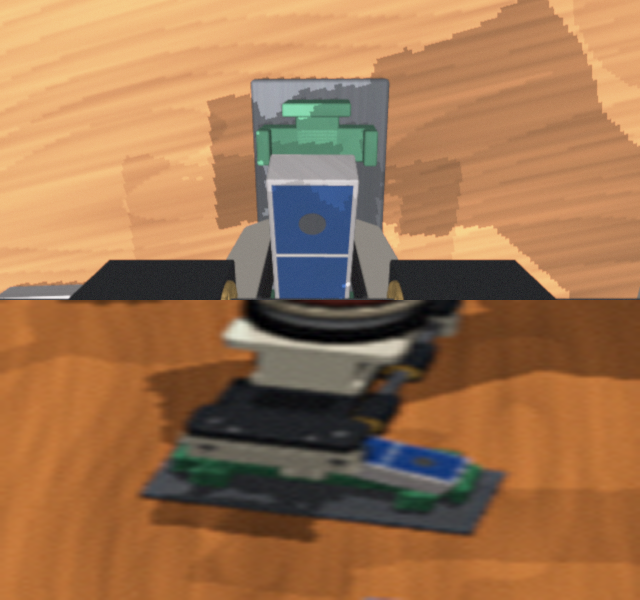

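```bash
python3 -m jog '[0.003,0.001,0,0,0.003,0,0,0]'; python3 -c "
from h import *
crad()";python3 -m jog '[0.003,0,0,0]'; python3 -c "
from h import *
crad()
snap('side','side7');snap('wrist','w7')
a=cv2.imread('pics/w7.png');b=cv2.imread('pics/side7.png')
cv2.imwrite('pics/c8.png',np.vstack([a[60:360],cv2.resize(b[200:305,290:402],(640,300),interpolation=2)]));crad()"
```

```text
time_s: 13.1
position: [0.5453, 0.0049, 0.1194]
orientation: [0.703, -0.062, -0.701, -0.106]
wrist_force: [1.0, 0.9, 2.3]
gripper_width: 0.345
t 13.10 cradle C mm x 3.0 y 1.3 z 42.6 yaw_y -103.6 tilt [ 0.01   0.061 -0.998] F [1.  0.9 2.3] T [ 0.09  0.1  -0.06] g 0.345 pos [0.5453 0.0049 0.1194]
time_s: 13.2
position: [0.5462, 0.0048, 0.1166]
orientation: [0.704, -0.062, -0.7, -0.106]
wrist_force: [1.8, 1.6, 1.6]
gripper_width: 0.343
t 13.20 cradle C mm x 4.1 y 1.4 z 39.8 yaw_y -103.6 tilt [ 0.013  0.061 -0.998] F [1.8 1.6 1.6] T [ 0.1  -0.   -0.01] g 0.343 pos [0.5462 0.0048 0.1166]
t 13.30 cradle C mm x 4.1 y 1.4 z 39.5 yaw_y -103.7 tilt [ 0.013  0.061 -0.998] F [2.6 0.2 0.1] T [ 0.07 -0.26 -0.05] g 0.344 pos [0.5463 0.0048 0.1164]
```

View pics/c8.png

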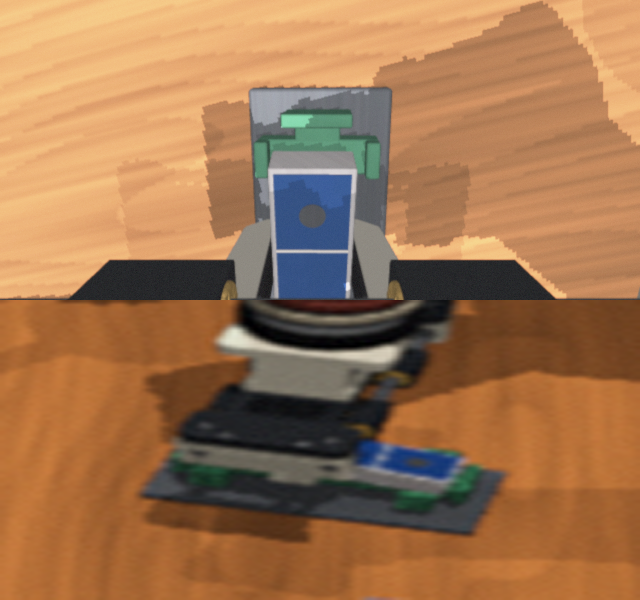

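```bash
python3 -m jog '[0.002,0.001,0.003,0,0.002,0,0.002,0]'; python3 -c "
from h import *
crad()";python3 -m jog '[0.002,0,0.001,0]'; python3 -c "
from h import *
crad()
snap('side','side8');snap('wrist','w8')
a=cv2.imread('pics/w8.png');b=cv2.imread('pics/side8.png')
cv2.imwrite('pics/c9.png',np.vstack([a[60:360],cv2.resize(b[200:305,290:402],(640,300),interpolation=2)]));crad()"
```

```text
time_s: 13.5
position: [0.5436, 0.0046, 0.1131]
orientation: [0.706, -0.062, -0.697, -0.106]
wrist_force: [2.6, -0.5, 2.4]
gripper_width: 0.345
t 13.50 cradle C mm x 2.1 y 0.7 z 36.2 yaw_y -103.7 tilt [ 0.02   0.06  -0.998] F [ 2.6 -0.5  2.4] T [-0.15 -0.36  0.02] g 0.345 pos [0.5436 0.0046 0.1131]
time_s: 13.6
position: [0.5432, 0.0046, 0.1112]
orientation: [0.707, -0.062, -0.697, -0.106]
wrist_force: [3.4, 1.1, 3.8]
gripper_width: 0.341
t 13.60 cradle C mm x 1.8 y 0.6 z 34.4 yaw_y -103.7 tilt [ 0.021  0.06  -0.998] F [3.4 1.1 3.8] T [-0.01 -0.38 -0.09] g 0.341 pos [0.5432 0.0046 0.1112]
t 13.70 cradle C mm x 1.6 y 0.6 z 34.1 yaw_y -103.7 tilt [ 0.021  0.06  -0.998] F [ 3.9 -0.3  1.3] T [-0.1  -0.5  -0.03] g 0.342 pos [0.543  0.0047 0.111 ]
```

View pics/c9.png

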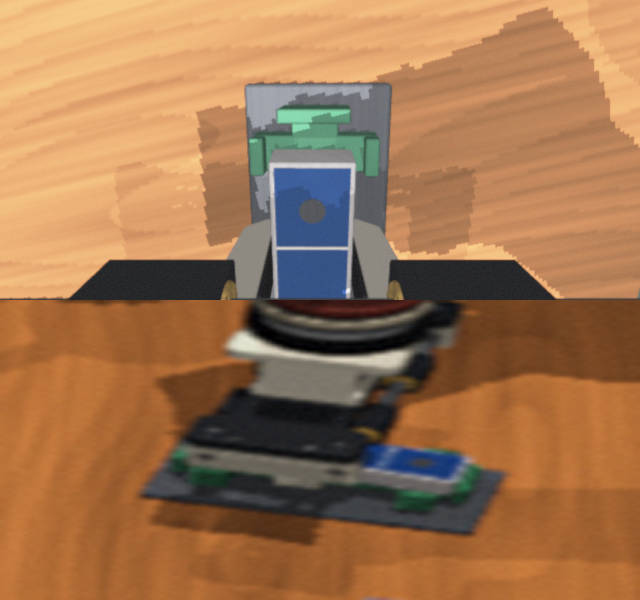

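```bash
python3 -m jog '[0.002,0,0.001,0]'; python3 -c "
from h import *
crad()";python3 -m jog '[0.002,0,0,0]'; python3 -c "
from h import *
crad()
m=eyes.camera_model('wrist');T=np.array(m['T_tool_cam']);K=np.array(m['K'])
def pj(p):
    c=np.linalg.inv(T)@np.append(p,1);return K[0,0]*c[0]/-c[2]+K[0,2],-K[1,1]*c[1]/-c[2]+K[1,2]
for th in (8,4,0):
    t=np.radians(th);C=np.array([.073,0,.002])
    u=np.array([-np.sin(t),0,-np.cos(t)]);n=np.array([-np.cos(t),0,np.sin(t)])
    for a,b in [(.055,.009),(.055,-.009),(.0183,.009)]:
        p=C+a*u+b*n;print(th,a,b,np.round([pj(p+[0,.016,0]),pj(p-[0,.016,0])],1).tolist())
"
```

```text
time_s: 13.8
position: [0.543, 0.0047, 0.1093]
orientation: [0.707, -0.062, -0.696, -0.106]
wrist_force: [4.3, -0.2, 2.4]
gripper_width: 0.343
t 13.80 cradle C mm x 1.8 y 0.7 z 32.4 yaw_y -103.7 tilt [ 0.023  0.06  -0.998] F [ 4.3 -0.2  2.4] T [-0.09 -0.72  0.  ] g 0.343 pos [0.543  0.0047 0.1093]
time_s: 13.9
position: [0.5433, 0.0048, 0.1074]
orientation: [0.708, -0.062, -0.696, -0.106]
wrist_force: [3.6, -0.2, 2.4]
gripper_width: 0.342
t 13.90 cradle C mm x 2.1 y 0.8 z 30.5 yaw_y -103.7 tilt [ 0.024  0.06  -0.998] F [ 3.6 -0.2  2.4] T [-0.09 -0.33 -0.04] g 0.342 pos [0.5433 0.0048 0.1074]
8 0.055 0.009 [[355.8, 202.8], [267.5, 202.8]]
8 0.055 -0.009 [[351.2, 188.6], [272.2, 188.6]]
8 0.0183 0.009 [[351.6, 289.9], [271.8, 289.9]]
4 0.055 0.009 [[354.8, 198.2], [268.6, 198.2]]
4 0.055 -0.009 [[350.2, 187.7], [273.1, 187.7]]
4 0.0183 0.009 [[351.3, 287.0], [272.0, 287.0]]
0 0.055 0.009 [[353.8, 194.5], [269.6, 194.5]]
0 0.055 -0.009 [[349.3, 187.6], [274.1, 187.6]]
0 0.0183 0.009 [[351.1, 284.2], [272.3, 284.2]]
```

```bash
python3 -c "
from h import *
snap('side','side9');snap('wrist','w9')
a=cv2.imread('pics/w9.png');b=cv2.imread('pics/side9.png')
cv2.imwrite('pics/c10.png',np.vstack([cv2.resize(a[130:330,200:440],(720,600))[:320],cv2.resize(b[225:300,310:400],(720,280),interpolation=2)]));crad()"
```

```text
t 14.00 cradle C mm x 1.9 y 0.8 z 30.2 yaw_y -103.7 tilt [ 0.023  0.06  -0.998] F [ 3.1 -1.7  1.5] T [-0.12 -0.55  0.01] g 0.341 pos [0.5431 0.0048 0.1071]
```

View pics/c10.png

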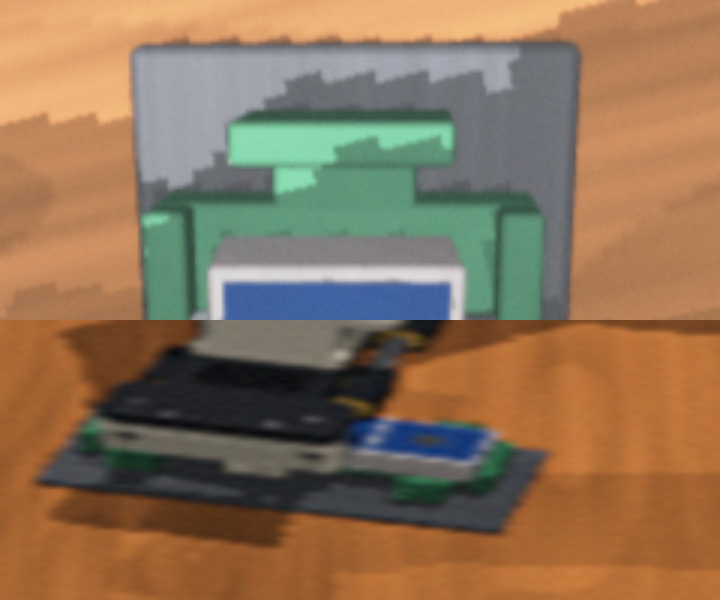

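```bash
python3 -c "
from h import *
y=np.radians(-13.5);ex=np.array([np.cos(y),np.sin(y)]);ey=np.array([-ex[1],ex[0]])
for n,uv,z in [('lip in',(276.5,185),.038),('lip in',(350.5,185),.038),('plate',(244.5,145.5),.008),('plate',(393,145.5),.008),('bot',(274,209),.032),('bot',(351.7,209),.032),('top',(270,218.5),.05),('top',(354.5,218.5),.05)]:
    d=onz('wrist',uv,z,'w9')[:2]-[.539,.010];print(n,np.round([d@ex*1e3,d@ey*1e3],1))
"
```

```text
lip in [61.6 14. ]
lip in [ 61.8 -15. ]
plate [75.8 33.1]
plate [ 75.8 -34.8]
bot [50.8 16.3]
bot [ 51.1 -16. ]
top [50.7 14.9]
top [ 51.1 -16.4]
```

```bash
python3 -m jog '[0.001,0,-0.005,0,0.002,0,-0.002,0]'; python3 -c "
from h import *
crad()";python3 -m jog '[0.002,0,0,0]'; python3 -c "
from h import *
snap('wrist','w10');crad()
a=cv2.imread('pics/w10.png');cv2.imwrite('pics/c11.png',cv2.resize(a[130:330,200:440],(720,600)))"
```

```text
time_s: 14.2
position: [0.5448, 0.0046, 0.1051]
orientation: [0.702, -0.062, -0.701, -0.105]
wrist_force: [-4.9, -1.4, 31.4]
gripper_width: 0.342
t 14.20 cradle C mm x 2.5 y 0.8 z 28.3 yaw_y -103.6 tilt [ 0.009  0.06  -0.998] F [-4.9 -1.4 31.4] T [-0.29  1.18  0.13] g 0.342 pos [0.5448 0.0046 0.1051]
time_s: 14.3
position: [0.5448, 0.0047, 0.1052]
orientation: [0.702, -0.062, -0.701, -0.105]
wrist_force: [-1.2, -1.5, 17.8]
gripper_width: 0.339
t 14.35 cradle C mm x 2.5 y 0.8 z 28.3 yaw_y -103.6 tilt [ 0.009  0.059 -0.998] F [-1.2 -0.8 17.5] T [-0.25  0.51 -0.  ] g 0.343 pos [0.5448 0.0047 0.1052]
```

View pics/c11.png

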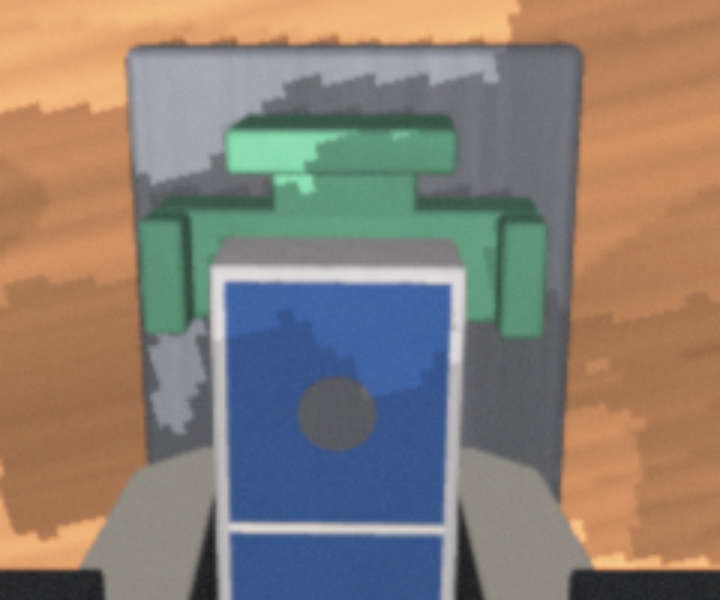

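```bash
python3 -m jog '[-0.002,0,-0.005,0,0,0,0,0]'; python3 -c "
from h import *
crad()
snap('wrist','w11')
y=np.radians(-13.5);ex=np.array([np.cos(y),np.sin(y)]);ey=np.array([-ex[1],ex[0]])
im=np.load('pics/w11.npy');hsv=cv2.cvtColor(im,cv2.COLOR_RGB2HSV);m=cv2.inRange(hsv,np.array((105,120,60)),np.array((130,255,255)));m[:,:230]=0;m[:,400:]=0;m[340:]=0
print('blue box',cv2.boundingRect(m))
a=cv2.imread('pics/w11.png');cv2.imwrite('pics/c12.png',cv2.resize(a[130:330,200:440],(720,600)))"
```

```text
time_s: 14.55
position: [0.5467, 0.0031, 0.1061]
orientation: [-0.7, 0.063, 0.704, 0.104]
wrist_force: [-0.7, -0.1, -4.1]
gripper_width: 0.339
t 14.55 cradle C mm x 4.1 y -0.5 z 29.3 yaw_y -103.5 tilt [ 0.001  0.058 -0.998] F [-0.7 -0.1 -4.1] T [-0.11 -0.03  0.06] g 0.339 pos [0.5467 0.0031 0.1061]
blue box (276, 225, 74, 115)
```

View pics/c12.png

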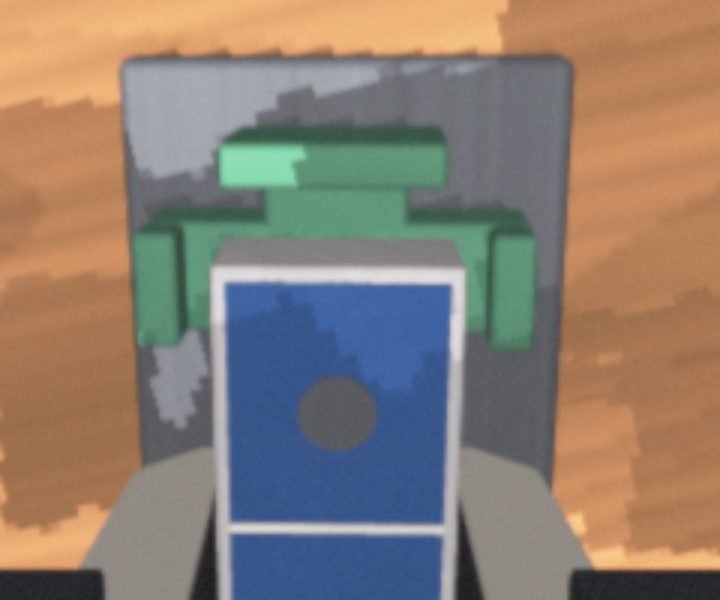

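```bash
python3 -c "
from h import *
y=np.radians(-13.5);ex=np.array([np.cos(y),np.sin(y)]);ey=np.array([-ex[1],ex[0]])
for n,uv,z in [('lip in',(273,192.3),.038),('lip in',(348.5,192.3),.038),('bot',(274,209.3),.031),('bot',(351.7,209.3),.031),('top',(270,218.5),.049),('top',(354.5,218.5),.049),('sl',(260,230),.038),('sr',(364,230),.038)]:
    d=onz('wrist',uv,z,'w11')[:2]-[.539,.010];print(n,np.round([d@ex*1e3,d@ey*1e3],1))
"
```

```text
lip in [61.3 14.1]
lip in [ 61.6 -15.3]
bot [53. 15.]
bot [ 53.4 -17.1]
top [53.5 13.8]
top [ 53.9 -17.3]
sl [46.  19.9]
sr [ 46.6 -21.8]
```

```bash
python3 -m jog '[0,0,-0.003,0,0.001,0,0,0,0.001,0,0,0]'; python3 -c "
from h import *
crad()"
```

```text
time_s: 14.9
position: [0.5461, 0.0034, 0.1052]
orientation: [-0.696, 0.063, 0.708, 0.103]
wrist_force: [-2.0, -0.2, 9.9]
gripper_width: 0.339
t 14.90 cradle C mm x 2.8 y -0.6 z 28.4 yaw_y -103.5 tilt [-0.009  0.058 -0.998] F [-2.  -0.2  9.9] T [-0.19  0.32  0.  ] g 0.339 pos [0.5461 0.0034 0.1052]
```

```bash
python3 -m jog '[0,0,0,0,0,0,0,0,0,0,0,0,0,0,0,0,0,0,0,0]' 80; python3 -c "
from h import *
crad()
snap('wrist','w12')"; python3 -m jog '[-0.03,0,0,0,-0.045,0,0,0,-0.045,0,0,0,-0.045,0,0,0,0,0,0,0]'; python3 -c "
from h import *
crad()
snap('wrist','w13');snap('side','side13')
a=cv2.imread('pics/w13.png');b=cv2.imread('pics/side13.png')
cv2.imwrite('pics/c13.png',np.vstack([a[60:360],cv2.resize(b[200:305,290:402],(640,300),interpolation=2)]))
"
```

```text
time_s: 15.4
position: [0.5449, 0.0037, 0.1038]
orientation: [-0.695, 0.062, 0.709, 0.103]
wrist_force: [-0.1, 0.2, 0.1]
gripper_width: 0.721
t 15.40 cradle C mm x 1.1 y -0.6 z 27.1 yaw_y -103.4 tilt [-0.014  0.059 -0.998] F [-0.1  0.2  0.1] T [ 0.05 -0.    0.  ] g 0.721 pos [0.5449 0.0037 0.1038]
time_s: 15.95
position: [0.5468, -0.0062, 0.2721]
orientation: [-0.692, 0.062, 0.711, 0.102]
wrist_force: [0.9, -0.2, -0.5]
gripper_width: 0.795
t 15.95 cradle C mm x 4.8 y -9.8 z 195.4 yaw_y -103.4 tilt [-0.02   0.059 -0.998] F [ 0.9 -0.2 -0.5] T [-0.03 -0.11  0.01] g 0.795 pos [ 0.5468 -0.0062  0.2721]
```

View pics/c13.png

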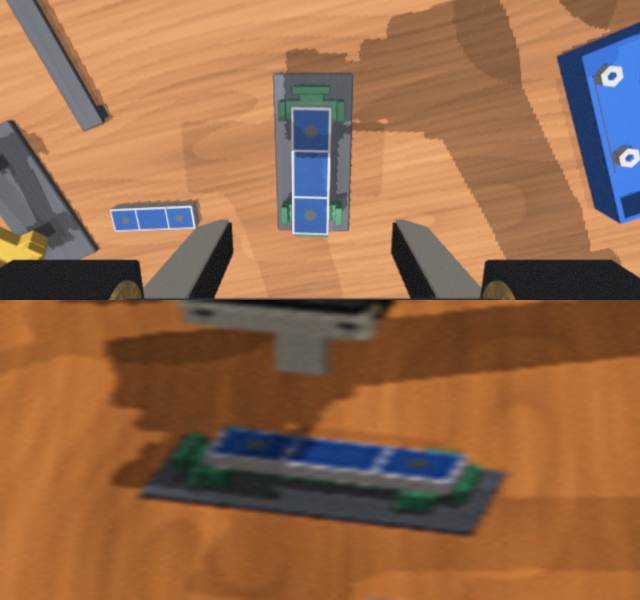

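```bash
python3 -c "
from h import *
y=np.radians(-13.5);ex=np.array([np.cos(y),np.sin(y)]);ey=np.array([-ex[1],ex[0]])
for f,cam,box in [('w13','wrist',(280,155,345,310)),('side13','side',(322,238,380,275))]:
    im=np.load('pics/'+f+'.npy');hsv=cv2.cvtColor(im,cv2.COLOR_RGB2HSV)
    m=cv2.inRange(hsv,np.array((105,110,50)),np.array((130,255,255)))
    k=np.zeros_like(m);k[box[1]:box[3],box[0]:box[2]]=m[box[1]:box[3],box[0]:box[2]]
    k=cv2.morphologyEx(k,cv2.MORPH_CLOSE,np.ones((5,5)));r=cv2.minAreaRect(cv2.findNonZero(k));b=cv2.boxPoints(r);print(r)
    P=np.array([onz(cam,p,.048,f)[:2]-[.539,.010] for p in b]);Q=np.stack([P@ex,P@ey],1)*1e3;print(Q.round(1),Q.mean(0).round(1))
a=cv2.imread('pics/w13.png');b=cv2.imread('pics/side13.png')
cv2.imwrite('pics/c14.png',np.hstack([cv2.resize(a[120:310,260:370],(347,600)),cv2.resize(b[235:275,320:380],(450,600),interpolation=2)]))
"
```

```text
((310.5, 231.5), (121.0, 33.0), 90.0)
[[ 49.1  11.9]
 [ 49.3 -13.9]
 [-54.5 -15.3]
 [-55.3  13.3]] [-2.9 -1. ]
((348.2754211425781, 253.32948303222656), (42.028717041015625, 8.302675247192383), 13.240520477294922)
[[ 48.8  13.7]
 [ 51.4 -12.4]
 [-53.7 -11.8]
 [-55.1  13.9]] [-2.1  0.8]
```

View pics/c14.png

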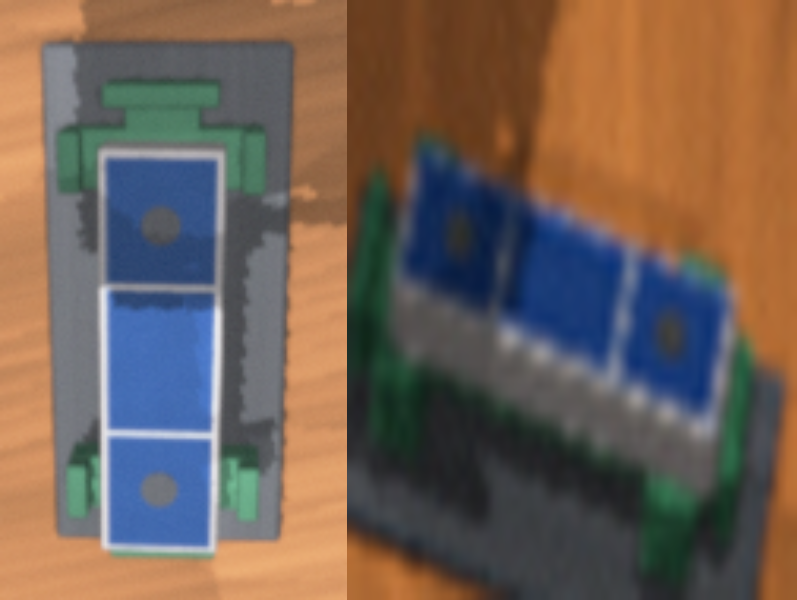

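```bash
python3 -m jog '[-0.05,0,0,0,-0.05,0,0,0,-0.04,0,0,0,0,0,0,-8.3,0,0,0,-8.3,0,0,0,-8.3,0,0,0,-8.3,0,0,0,-8.3]' 100;python3 -m jog '[0,0,0,-8.3,0,0,0,-8.3]'; python3 -c "
from h import *
tgt([.576,-.276,.40],135)"
```

```text
time_s: 16.85
position: [0.5441, -0.0146, 0.3939]
orientation: [-0.666, -0.207, 0.7, -0.155]
wrist_force: [0.9, 0.4, 0.4]
gripper_width: 1.003
time_s: 17.05
position: [0.5429, -0.0147, 0.389]
orientation: [-0.632, -0.311, 0.664, -0.251]
wrist_force: [-0.1, -1.1, 0.2]
gripper_width: 0.998
t 17.05 pos [ 0.5429 -0.0147  0.389 ] yaw_y -43.18 tilt [-0.076  0.059 -0.995] q [ 0.34  0.44 -0.51  1.54  0.15  1.28 -0.93] F [-0.1 -1.1  0.2] g 0.998
 toolshift mm [-29.  201.  168.1] turn about tool x: 1.82  toolY [ 0.726 -0.681 -0.096] toolZ [-0.684 -0.73   0.008]
```

```bash
python3 -m jog '[-0.009,0.033,0.028,0,-0.009,0.033,0.028,0,-0.009,0.033,0.028,0,-0.009,0.033,0.028,0,-0.009,0.033,0.028,0,0,0,0,0]'; python3 -c "
from h import *
s=ctrl.read_state();x=R.from_quat(s['orientation']).as_matrix()[:,0]
tgt(np.array([.576,-.276,.26])-.14*x,135);snap('wrist','w14');print(proj('wrist',[.576,-.276,.283],'w14'))"
```

```text
time_s: 17.65
position: [0.5705, -0.237, 0.4024]
orientation: [-0.621, -0.321, 0.67, -0.248]
wrist_force: [0.9, -0.2, -0.6]
gripper_width: 1.002
t 17.65 pos [ 0.5705 -0.237   0.4024] yaw_y -42.49 tilt [-0.105  0.067 -0.992] q [ 0.61  0.58 -0.45  1.26  0.2   1.47 -0.56] F [ 0.9 -0.2 -0.6] g 1.002
 toolshift mm [-1.9 47.6 22.1] turn about tool x: 2.51  toolY [ 0.732 -0.67  -0.123] toolZ [-0.673 -0.739  0.021]
[389.56855654 312.02049059]
```

View pics/w14.png

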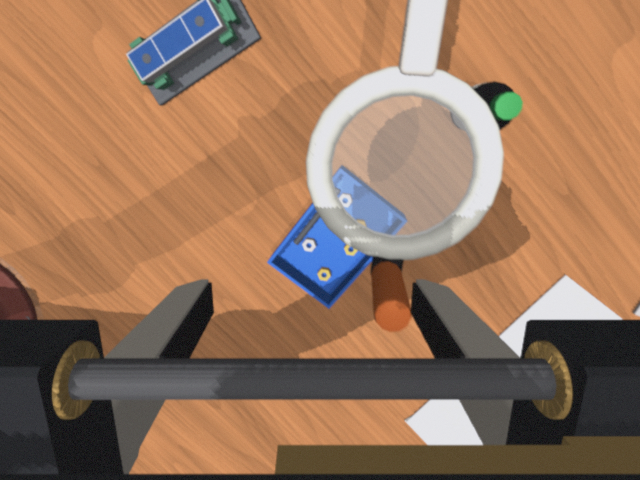

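```bash
python3 -m jog '[0,0.030,0.012,1,0,0.018,0.010,1,0,0,0,0]' 75; python3 -c "
from h import *
s=ctrl.read_state();x=R.from_quat(s['orientation']).as_matrix()[:,0]
tgt(np.array([.5765,-.2765,.26])-.07*x,135)"
```

```text
time_s: 18.0
position: [0.5913, -0.2774, 0.3903]
orientation: [-0.622, -0.319, 0.676, -0.235]
wrist_force: [-0.3, 0.1, -1.2]
gripper_width: 0.793
t 18.00 pos [ 0.5913 -0.2774  0.3903] yaw_y -43.84 tilt [-0.116  0.078 -0.99 ] q [ 0.63  0.65 -0.44  1.15  0.21  1.52 -0.53] F [-0.3  0.1 -1.2] g 0.793
 toolshift mm [60.8  6.8  6.4] turn about tool x: 1.16  toolY [ 0.714 -0.686 -0.138] toolZ [-0.69  -0.723  0.024]
```

```bash
python3 -m jog '[0.015,0.007,0.006,0,0.025,0,0,0,0.02,0,0,0]' 55; python3 -m jog '[0,0,0,0,0,0,0,0,0,0,0,0]' 42; python3 -c "
from h import *
s=ctrl.read_state();x=R.from_quat(s['orientation']).as_matrix()[:,0]
tgt(np.array([.5765,-.2765,.26])-.065*x,135)"
```

```text
time_s: 18.3
position: [0.5865, -0.2747, 0.3283]
orientation: [-0.622, -0.323, 0.673, -0.237]
wrist_force: [-0.7, 0.8, 0.0]
gripper_width: 0.569
time_s: 18.6
position: [0.5855, -0.2689, 0.3257]
orientation: [-0.619, -0.328, 0.673, -0.237]
wrist_force: [-0.4, 0.4, 1.1]
gripper_width: 0.425
t 18.60 pos [ 0.5855 -0.2689  0.3257] yaw_y -42.84 tilt [-0.122  0.088 -0.989] q [ 0.64  0.68 -0.44  1.29  0.22  1.37 -0.54] F [-0.4  0.4  1.1] g 0.425
 toolshift mm [ 0.4  8.5 10.5] turn about tool x: 2.16  toolY [ 0.725 -0.672 -0.149] toolZ [-0.678 -0.735  0.019]
```

```bash
python3 -m jog '[0,0,0.008,2,0.001,-0.003,0.002,0,0.002,-0.010,0,1,0.0025,-0.018,-0.0005,2.5,0.0025,-0.018,-0.0005,2.5,0.0025,-0.018,-0.0005,2.5]'
python3 - <<'E'
from h import *
s=ctrl.read_state();M=R.from_quat(s['orientation']).as_matrix();x=M[:,0];A=np.array([.882,.004])
G=np.array(s['position'])+.065*x;d=G[:2]-A;print('grasp pt',G,'r',np.linalg.norm(d),'phi',np.degrees(np.arctan2(d[1],-d[0])),'yaw-90',np.degrees(np.arctan2(M[1,1],M[0,1]))+90,x,M[:,1],s['wrist_force'])
E
```

```text
time_s: 19.2
position: [0.5355, -0.2272, 0.3293]
orientation: [-0.644, -0.257, 0.698, -0.178]
wrist_force: [1.0, -0.0, -0.3]
gripper_width: 0.418
grasp pt [ 0.52854922 -0.22187641  0.26490842] r 0.41946109047885183 phi -32.58103585257872 yaw-90 35.773058115699556 [-0.10630718  0.0824782  -0.99090672] [ 0.57968    -0.80454326 -0.12915587] [ 1.0448486  -0.04076766 -0.30927628]
```

```bash
cat >> h.py <<'E'
def mag():
    s=ctrl.read_state();M=R.from_quat(s['orientation']).as_matrix();x=M[:,0];A=np.array([.882,.004])
    G=np.array(s['position'])+.065*x;d=G[:2]-A;print('t',s['time_s'],'grasp pt',G.round(4),'r %.4f phi %.2f yaw+90 %.2f'%(np.linalg.norm(d),np.degrees(np.arctan2(d[1],-d[0])),np.degrees(np.arctan2(M[1,1],M[0,1]))+90),x.round(3),M[:,1].round(3),s['wrist_force'].round(1))
E
python3 -m jog '[0.0025,-0.018,-0.0005,2.8,0.0025,-0.018,0.0005,2.8,0.0025,-0.018,0,2.8,0.0025,-0.018,0,2.8,0.0025,-0.018,0,2.8,0.0025,-0.018,0,2.8]'; python3 -c "
from h import *
mag()"
```

```text
time_s: 19.8
position: [0.4805, -0.1333, 0.3323]
orientation: [-0.668, -0.14, 0.726, -0.078]
wrist_force: [-0.0, -1.1, -0.1]
gripper_width: 0.417
t 19.8 grasp pt [ 0.4743 -0.1285  0.2678] r 0.4287 phi -18.01 yaw+90 17.65 [-0.094  0.074 -0.993] [ 0.302 -0.948 -0.099] [-0.  -1.1 -0.1]
```

```bash
python3 -c "
from h import *
snap('top','top15')
a=cv2.imread('pics/top15.png');cv2.imwrite('pics/c15.png',cv2.resize(a[80:330,250:520],(648,600),interpolation=2));mag()"
```

```text
t 19.85 grasp pt [ 0.4732 -0.1246  0.2681] r 0.4286 phi -17.46 yaw+90 17.85 [-0.096  0.076 -0.992] [ 0.305 -0.947 -0.102] [-0.7  2.9  0.1]
```

View pics/c15.png

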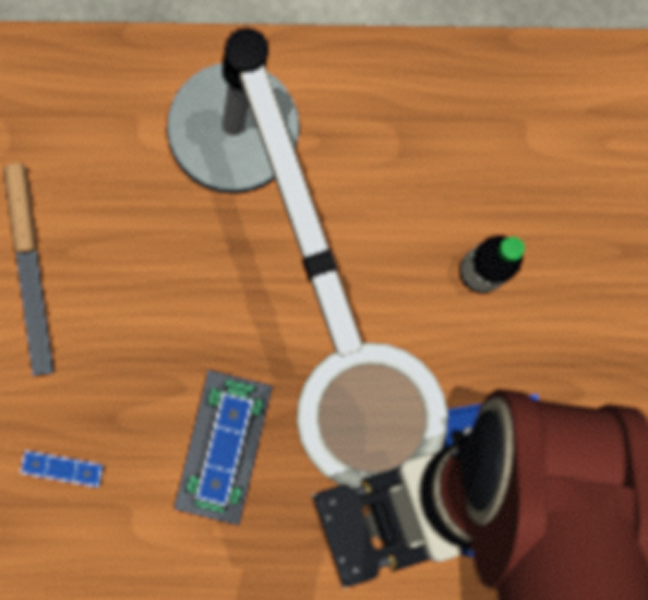

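```bash
python3 -m jog '[0.003,0,-0.007,0,0.002,-0.005,-0.005,0,0.002,-0.016,-0.001,2.3,0.002,-0.016,-0.001,2.3,0.002,-0.016,-0.001,2.3,0.002,-0.016,-0.001,2.3]'; python3 -c "
from h import *
mag()"
```

```text
time_s: 20.45
position: [0.4792, -0.0632, 0.3252]
orientation: [-0.673, -0.076, 0.735, -0.023]
wrist_force: [-0.0, -0.4, -0.0]
gripper_width: 0.422
t 20.45 grasp pt [ 0.4732 -0.0587  0.2606] r 0.4136 phi -8.73 yaw+90 7.85 [-0.093  0.069 -0.993] [ 0.136 -0.987 -0.081] [-0.  -0.4 -0. ]
```

```bash
python3 -m jog '[0.0015,-0.016,-0.0005,2.2,0.0015,-0.016,-0.0005,2.2,0.0015,-0.016,-0.0005,2.2,0.0015,-0.010,-0.0005,2,0,0,0,0]'; python3 -c "
from h import *
mag()
snap('top','top16');snap('side','side16')
a=cv2.imread('pics/top16.png');cv2.imwrite('pics/c16.png',cv2.resize(a[80:330,250:520],(648,600),interpolation=2));mag()"
```

```text
time_s: 20.95
position: [0.4782, -0.0049, 0.3224]
orientation: [-0.672, -0.018, 0.74, 0.029]
wrist_force: [0.1, 0.2, -0.5]
gripper_width: 0.419
t 20.95 grasp pt [ 0.472  -0.0005  0.2578] r 0.4100 phi -0.63 yaw+90 -1.08 [-0.095  0.067 -0.993] [-0.019 -0.998 -0.065] [ 0.1  0.2 -0.5]
t 21.05 grasp pt [ 0.472  -0.0022  0.2578] r 0.4101 phi -0.86 yaw+90 -1.19 [-0.095  0.066 -0.993] [-0.021 -0.998 -0.064] [1.3 0.6 0.9]
```

View pics/c16.png

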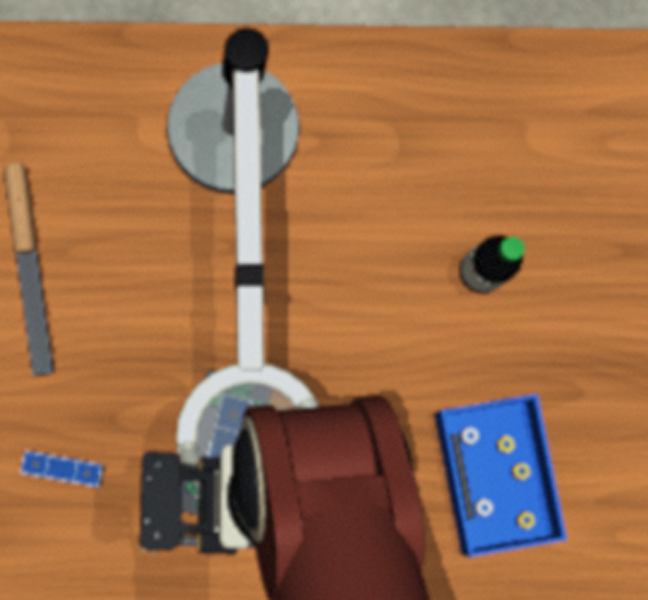

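View pics/side16.png

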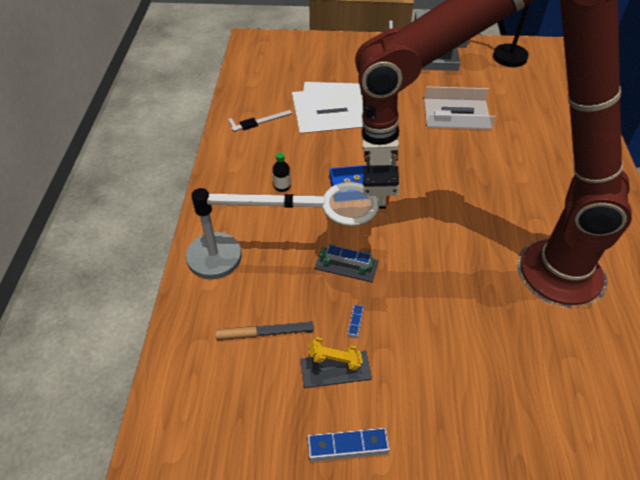

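```bash
cat >> h.py <<'E'
def meas(ft,fs,bt,bs):
    B=[]
    for f,cam,box in [(ft,'top',bt),(fs,'side',bs)]:
        im=np.load('pics/'+f+'.npy');hsv=cv2.cvtColor(im,cv2.COLOR_RGB2HSV);x0,y0,x1,y1=box
        m=cv2.inRange(hsv,np.array((0,0,0)),np.array((180,255,60)));k=np.zeros_like(m);k[y0:y1,x0:x1]=m[y0:y1,x0:x1]
        M=cv2.moments(k,True);B.append([M['m10']/M['m00'],M['m01']/M['m00']])
    b,e=tri('top',B[0],'side',B[1]);d=b[:2]-[.882,.004];p=np.degrees(np.arctan2(d[1],-d[0]))
    t=onz('top',B[0],.222);dt=t[:2]-[.882,.004]
    print('band',B,b,e,'r',np.linalg.norm(d),'phi',p,'topz',t,np.degrees(np.arctan2(dt[1],-dt[0])))
E
python3 -c "
from h import *
meas('top16','side16',(342,185,366,205),(281,190,297,212))
meas('top0','side0',(352,184,376,206),(282,184,298,204))"
```

```text
band [[353.5, 194.0], [287.58252427184465, 199.76699029126215]] [ 0.68037421 -0.00228186  0.2163723 ] 0.00181409269991308 r 0.2017236237351275 phi -1.784531343926208 topz [ 0.67835606 -0.00181619  0.222     ] -1.6359567476594798
band [[363.45454545454544, 193.48863636363637], [288.2142857142857, 193.60204081632654]] [ 0.68140295 -0.02325081  0.2149635 ] 0.0006722263779862581 r 0.20243957880384789 phi -7.736188473088477 topz [ 0.67968089 -0.02259295  0.222     ] -7.488066887915355
```

```bash
python3 -m jog '[0.001,-0.009,0.002,0.5,0.001,-0.007,0.002,0.5,0,-0.005,0,0.5]'; python3 -c "
from h import *
mag()
snap('top','top17');snap('side','side17');mag()
meas('top17','side17',(336,185,366,205),(281,190,297,212))
"
```

```text
time_s: 21.35
position: [0.4752, 0.0125, 0.3217]
orientation: [-0.672, -0.004, 0.739, 0.04]
wrist_force: [0.3, -1.2, -0.2]
gripper_width: 0.421
t 21.35 grasp pt [0.4692 0.0167 0.2571] r 0.4130 phi 1.76 yaw+90 -3.05 [-0.094  0.064 -0.994] [-0.053 -0.997 -0.059] [ 0.3 -1.2 -0.2]
t 21.45 grasp pt [0.4692 0.0177 0.2573] r 0.4130 phi 1.89 yaw+90 -2.92 [-0.093  0.065 -0.994] [-0.051 -0.997 -0.06 ] [0.  0.4 0. ]
band [[349.5, 194.0], [287.2980769230769, 202.10576923076923]] [0.68012784 0.00618128 0.21759647] 0.0019910582143835213 r 0.2018839404785886 phi 0.6190716515898 topz [0.67825881 0.00653292 0.222     ] 0.7122676620246492
```

```bash
python3 -m jog '[0,0.008,0,0,0,0,0,0,0,0,0,0,0,0,0,0,0,0,0,0,0,0,0,0]' 100; python3 -m jog '[-0.03,-0.002,0,0,-0.04,-0.003,0,0,-0.04,-0.003,0,0]'; python3 -c "
from h import *
snap('wrist','w18');mag()
"
```

```text
time_s: 22.05
position: [0.4748, 0.0045, 0.3214]
orientation: [-0.672, -0.005, 0.739, 0.04]
wrist_force: [-0.0, -0.2, -0.9]
gripper_width: 0.887
time_s: 22.35
position: [0.4831, 0.0048, 0.4289]
orientation: [-0.666, -0.005, 0.745, 0.04]
wrist_force: [-0.5, 0.6, 0.3]
gripper_width: 0.997
t 22.4 grasp pt [0.48   0.0098 0.3711] r 0.4021 phi 0.82 yaw+90 -2.96 [-0.095  0.066 -0.993] [-0.052 -0.997 -0.062] [2.1 0.4 4. ]
```

View pics/w18.png

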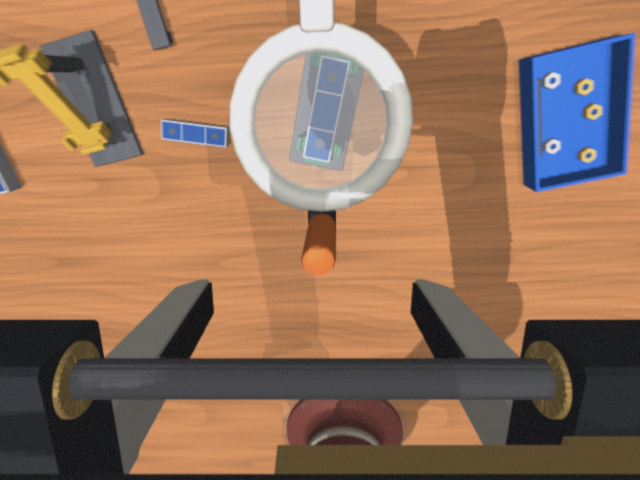

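```bash
python3 -m jog '[-0.03,0,0,0,-0.003,0.04,0.01,0,-0.003,0.045,0.01,0,-0.003,0.045,0.01,0,-0.003,0.045,0.01,0,-0.003,0.045,0,0,-0.003,0.045,0,0,-0.003,0.045,0,0]'; python3 -c "
from h import *
snap('top','top19');snap('side','side19')
a=cv2.imread('pics/top19.png');b=cv2.imread('pics/side19.png');cv2.imwrite('pics/c19.png',np.hstack([cv2.resize(a[180:320,280:420],(400,400),interpolation=2),cv2.resize(b[170:290,290:410],(400,400),interpolation=2)]))
meas('top19','side19',(336,185,366,205),(281,190,297,212))
"
```

```text
time_s: 23.2
position: [0.4387, -0.3063, 0.4753]
orientation: [-0.676, -0.014, 0.736, 0.032]
wrist_force: [1.9, -0.2, -0.1]
gripper_width: 0.997
band [[349.5, 194.0], [287.26666666666665, 202.0]] [0.68012314 0.00619664 0.21793947] 0.002113320333173144 r 0.20188880928884306 phi 0.6234147153288484 topz [0.67825881 0.00653292 0.222     ] 0.7122676620246492
```

View pics/c19.png

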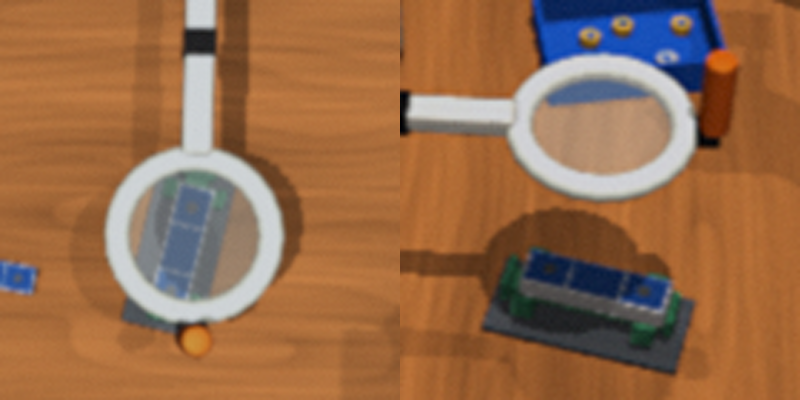

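View pics/top19.png

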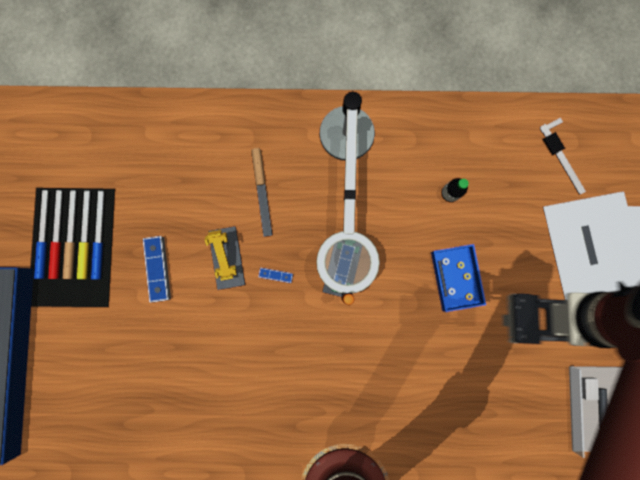

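Now a direct lens-versus-blank measurement.

Run:
```python
from h import *
np.set_printoptions(precision=4,suppress=True)
L={};Bk={}
for n,f,box,bb in [('top','top19',(314,229,381,296),(325,235,372,292)),('side','side19',(321,183,381,232),(322,238,380,275))]:
    im=np.load('pics/'+f+'.npy');hsv=cv2.cvtColor(im,cv2.COLOR_RGB2HSV)
    def mk(lo,hi,b):
        m=cv2.inRange(hsv,np.array(lo),np.array(hi));k=np.zeros_like(m);k[b[1]:b[3],b[0]:b[2]]=m[b[1]:b[3],b[0]:b[2]];return k
    m=mk((0,0,150),(180,60,255),box);cs,_=cv2.findContours(m,0,1);c=max(cs,key=cv2.contourArea)
    # drop arm: use inner hole too
    e=cv2.fitEllipse(cv2.convexHull(c));L[n]=e[0];print(n,e,onz(n,e[0],.214))
    k=mk((100,70,40),(130,255,255),bb);k=cv2.morphologyEx(k,cv2.MORPH_CLOSE,np.ones((5,5)));r=cv2.minAreaRect(cv2.findNonZero(k));Bk[n]=r[0];print('blank',r,onz(n,r[0],.048))
print('lens',tri('top',L['top'],'side',L['side']),'blank',tri('top',Bk['top'],'side',Bk['side']))
```

```text
top ((347.36517333984375, 261.52001953125), (61.60454559326172, 63.48382568359375), 172.37167358398438) [0.5377 0.0097 0.214 ]
blank ((343.73779296875, 264.15423583984375), (9.966780662536621, 37.357505798339844), 14.534454345703125) [0.5403 0.0091 0.048 ]
side ((349.99542236328125, 207.27340698242188), (42.432594299316406, 57.98990249633789), 94.23699951171875) [0.5395 0.0109 0.214 ]
blank ((348.3819274902344, 253.50161743164062), (42.773094177246094, 9.047053337097168), 13.240520477294922) [0.5365 0.012  0.048 ]
lens (array([0.5386, 0.0096, 0.2125]), np.float64(0.001689720316031925)) blank (array([0.5384, 0.0091, 0.0447]), np.float64(0.004020121315024321))
```

```bash
python3 -m jog '[0,0,0,0,0,0,0,0]'; python3 -c "
from h import *
s=ctrl.read_state();print(s['time_s'],s['qd'].round(3),s['wrist_force'].round(1))
print(ticket.close_job())"
```

```text
time_s: 23.5
position: [0.4368, -0.3118, 0.4727]
orientation: [-0.675, -0.009, 0.737, 0.037]
wrist_force: [-0.1, 0.1, 0.0]
gripper_width: 1.002
23.5 [-0.015 -0.003 -0.022  0.005 -0.025  0.001  0.001] [-0.1  0.1  0. ]
the job is handed in; nothing more can be done
None
```

The job is done and handed in at 23.5 s of the 72 s allowed; the hand-in gave no verdict.

- **Magnifier aside:** I swung it about 35° clear of the cradle, with the gripper loosely round the grip.
- **Blank:** I took the full-size blank from the rack and lowered one end onto the cradle's rest. I then pivoted it down flat with the blue side up and released it. The highest wrist force I read was about 31 N, as it met the rest.
- **Magnifier back:** I swung the lens over the blank and moved the arm clear.

**Last checks:**
- **Lens over blank:** two-view measurement puts the lens centre at (0.539, 0.010) m. The blank's centre came out at (0.538, 0.009) m, so they agree to about 1–2 mm. The single views differ by 2–4 mm.
- **Blank in cradle:** it lies level between the lips, about 2–3 mm off centre along the cradle towards the robot. That leaves roughly 2 mm to the nearer end lip, which I could not see clearly past the blank.
- **Bystanders:** the tray, oil bottle and file look unmoved in the top view. I did not measure them.
- **Robot:** the gripper was open and well clear, and the wrist force read zero.

The tool gradually tilted up to about 8° from vertical during the moves. The jog rows cannot correct tilt; it did not affect the result.

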